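Open the swing-bolt lid of a bench pressure pot

TASK

The small steel pressure pot has been let down and must be opened to air: unscrew its wing nut until it is clear of the raised lip on the lid's slotted lug, swing the eyebolt out of the slot and down until it lies about level, then raise the lid by its knob so that it stands ajar by about thirty degrees and let go. The pot only stands on the bench: do not drag or tip it, never force the nut against the lip, and leave the petri dish, the small bottle and the forceps where they are.

Things in the scene. Friction and masses are not known exactly. Their poses are not given: they have to be found in the camera images.
- pot: Round steel pressure pot standing loose on rubber feet, 2.5 to 3.5 kg in all; a push of about 8 N at the nut tips it. Origin: centre of its underside, z up; its own -x side is the bolt side, +x the lid hinge side. Body 90 mm across; flange and lid 108 mm across; top of the lid plate at z = 109 mm. A capped brass port sticks out to 70 mm on its +y side, 40 mm up.
- bolt_pin (a point): Centre of the eyebolt's pin on the pot's front fork: at (-70, 0, 52) mm in the pot's frame, axes as the pot's. The bolt swings about the y axis of this point.
- lid_pin (a point): Centre of the lid's hinge pin: at (64, 0, 104) mm in the pot's frame, axes as the pot's. The lid turns about the y axis of this point.
- wing_nut (a joint): Turn of the nut (rad): 0 = down on its seat, grows counter-clockwise seen from above (loosening), stop at 6.5 (thread end staked, never comes off). Rises 8 mm a turn (1.27 mm per rad). Takes about 0.1 N m, stays where left; starts at 0 to 0.5. Level with the 4 mm lip's top at 3.2; as the bolt swings on an arc the nut passes quite freely only from about 4.3 (5.5 mm up). More is harmless.
- eyebolt (a joint): Swing of the eyebolt about its pin (rad): 0 = upright in the slot, grows outward to the pot's -x side and down, 1.57 = level, stop at 1.7. Steel, 9 mm thick, 91 mm from pin to tip. Its pin is stiff (0.075 N m, about 1 N at the nut), so it stays where it is left.
- lid (a joint): Opening of the lid (rad): 0 = shut, grows as the bolt side rises, stop at 1.2. A stiff friction hinge holds it where it is left; lifting at the knob takes about 8 N.
- nut_wings (a point): On the nut's axis, 22 mm above its underside; x along the two wings, z up the bolt. Steel wing nut: collar 20 mm across, hub 15 mm across up to 10 mm above the underside, then two flat-sided wings 9.5 mm thick, reaching 33 mm above the underside, 52 mm from tip to tip; the bolt end stands between them up to 25 mm. Pinch the wings' flat sides above the hub.
- lug_seat (a point): On the lid's lug, where the bolt's axis meets the lug's top (the nut's seat), 10 mm above the lid plate; axes as the pot's while shut. Lug 34 mm wide (y), x from +22 to -14.5 mm; slot 11 mm wide, open to -x. The lip, 4 mm high, crosses both sides of the slot's mouth at x = -11.5 to -14.5 mm and stops a nut that has not risen.
- lid_knob (a point): Centre of the top of the black round knob in the middle of the lid: 24 mm across over its upper 12 mm, 14 mm stem below; its top is 25 mm above the lid plate. Moves with the lid; axes as the pot's while the lid is shut.
- petri: Bystander: closed petri dish 62 mm across, 14 mm high; origin centre of underside.
- sample_bottle: Bystander: small plastic bottle with a white screw cap, 40 mm across, 82 mm high; origin centre of underside.
- forceps: Bystander: steel forceps lying flat, 122 mm long along its y, 15 mm wide, 8 mm high; origin centre of underside.

How it is judged:
On the way, in this order (a step that is already met when the one before it is completed fails the run):
1. the wing nut is unscrewed clear of the lip while the bolt still stands in its slot (value of joint wing_nut above 3.2 rad and value of joint eyebolt below 0.2 rad), for 0.1 s.
2. the eyebolt is swung out and down to about level (value of joint eyebolt above 1.2 rad and value of joint lid below 0.1 rad), for 0.2 s.
3. the lid is raised (value of joint lid above 0.35 rad), for 0.2 s.
At the end, for the whole second after the job is handed in: Eyebolt at least 1.2 rad out, lid open between 0.35 and 1.1 rad and still, pot upright (2 degrees) and within 20 mm of where it stood, petri dish, bottle and forceps within 15 mm of their places, all released (value of joint eyebolt above 1.2 rad and value of joint lid between 0.35 and 1.1 rad and velocity of joint lid between -0.1 and 0.1 rad/s and angular speed of pot below 0.05 rad/s and angle between pot's own z axis and vertical below 0.035 rad and distance of pot from where it was at the start of the episode below 0.02 m and distance of each of petri, sample_bottle, forceps from where it was at the start of the episode below 0.015 m); the robot touches nothing.
It fails at once if the nut is forced against the lug or its lip with more than 20 N (contact force between eyebolt and lid above 20 N).
It fails at once if the pot is dragged more than 20 mm (distance of pot from where it was at the start of the episode above 0.02 m).
It fails at once if the pot is tipped by more than 5 degrees (angle between pot's own z axis and vertical above 0.087 rad).
It fails at once if a bystander is moved by more than 15 mm (distance of any of petri, sample_bottle, forceps from where it was at the start of the episode above 0.015 m).
It also fails if it takes over 72 s, if anything falls off the work surface, if the arm or the gripper's body presses on something with over 40 N, if the wrist force passes 120 N, or if a joint passes its speed limit or range.

ROBOT

A 7-joint arm with a two-finger parallel gripper is mounted at the origin on a cart in front of the work surface, level with it; the furniture and walls round the work are solid. World frame = base frame: x ahead of the robot, y to its left, z up, the work surface at z = 0. Lengths are in m, angles in rad, forces in N, time in s.
With the tool pointing down it reaches from about 0.35 to 0.9 m from the base axis. Payload 7.2 kg.
Tool frame: the origin (TCP) lies at the very end of the fingers, on their centre line; the grasp point (between the pads) lies 19 mm behind it; z points along the fingers, y is the direction in which the jaws open and shut (so a half turn about z gives the same grasp; the last joint's range is limited). The gripper opens to 85 mm and grips with 20 to 120 N. Pads are 22 mm wide; open, the fingers measure 114 mm over their backs; the gripper's body (76 mm by 85 mm) begins 54 mm behind the grasp point. The pads swing forward as they close: fully open they stand 13 mm farther back than shut.
Start: joints at [-0.068, 0.411, -0.013, 1.596, 0.006, 1.134, -0.082], TCP at [0.625, -0, 0.198] pointing down, gripper open.
Joint ranges: [-2.95, 2.95], [-0.29, 1.99], [-1.47, 1.44], [0.14, 2.54], [-1.03, 4.17], [0.13, 1.85], [-2.86, 2.86]. Speed limits (rad/s): [2.39, 2.39, 3.01, 3.01, 3.14, 3.14, 3.14].

INTERFACE

Orientations are given as a unit quaternion [w, x, y, z].
In Python, from station import arm gives the robot as it stands.
- The arm moves only by the shell command python3 -m crank 'ROWS' [FORCE]. ROWS is JSON, a list that holds one entry, the list of rows, each a list of 7 numbers: the opening in per cent of the stroke, from 0 (shut) to 100 (fully open), then the shift along the tool's x, y, z in cm, then the turn, a rotation vector about the tool's x, y, z in degrees. In form: [[[fingers, dx, dy, dz, ax, ay, az], ...]]. A call has 1 to 20 rows; each row is the pose to reach, as a shift and turn from the pose commanded when the call began, along the tool's axes at that moment; what a row does not reach only later rows make up. A row lasts 1/12 s, in which the tool goes at most 41.7 mm and 7.16 degrees, less where a joint would pass 70% of its speed; a pose out of reach is approached as far as the arm can. A call with a gripper value outside its range is refused whole. The fingers move at their own pace and stop on an object; FORCE is the grip in N (left out, the last holds). Time passes only in rows, so rows that repeat a pose let the fingers close. It gives the time, the measured TCP pose, the force and the opening at its end, in the units of the state.
- arm.read_state(): the state, without advancing time (a new reading comes with each control period).
- arm.camera(name): name is "scene" or "side" or "wrist"; returns a dict with "frame" (400x640x3 uint8, blue, green, red), "fx", "fy", "cx", "cy" (pixels), "view" (4x4, takes a point from world to camera coordinates); the wrist camera has in their place "T_tool_cam" (4x4, takes a point from camera to tool coordinates, whose origin is the TCP and whose axes are the flange's). Camera axes: x right, y down, z forward; pixel columns grow to the right and rows downward; lengths in m; the calibration is good to about 2 mm. A picture is of the moment at which its call begins: read the wrist's pose just before it. There is no depth.
- arm.sign_off(): hands the job in, once; it reports no verdict.
Trained networks look in the newest picture that a camera, given by its name, has taken for a name from the list of things; names that differ only in an ending like _2 or _b are one class to them, and where a whole thing is asked for, a point or a joint stands for the part that bears it (a point fixed in the world has none). Each returns a list of dicts, best first, with "p" (0 to 1); they miss things now and then, are a little off and sometimes report something else, mostly with a low value. They report only what shows in the picture. A call takes as long as a camera call.
- arm.spot_in(camera, name): "box" ([left, top, right, bottom] in pixels, round what is visible of it).
- arm.outline_of(camera, name): "mask" (400x640 bool, what is visible of it) and "box" ([left, top, right, bottom] in pixels, round what is visible of it).
The state is a dict: "clock": time; "joint_pos": joint angles; "joint_vel": joint speeds; "tau": joint torques, N m; "tcp_pos": TCP position; "tcp_rot": TCP orientation; "ft_force": force on the tool from outside, world axes, zero at the start; "ft_torque": the same for the moment, N m; "opening": finger opening in m.
Only numpy, scipy, OpenCV 4.12 (cv2) and the standard library are available. Lean on these libraries where they do the work, as an engineer would, in place of code of your own. Each camera call takes 0.05 s, during which the arm holds its last target.

## Working session

There is one attempt and no reset: what is moved stays moved. The work goes in short steps, Python scripts to look and compute and a shell command to move; the robot and the scene stay as the last step left them, time stands still between calls to the robot, and variables do not carry over. Pictures are saved under pics/ and viewed, and the job is handed in when it is done.

```bash
ls; mkdir -p pics; python3 - <<'E'
from station import arm
import cv2, json
s=arm.read_state(); print(s)
for n in ["scene","side","wrist"]:
    c=arm.camera(n); cv2.imwrite(f"pics/{n}0.png",c["frame"])
    print(n,c["fx"],c["fy"],c["cx"],c["cy"]); print(c.get("view",c.get("T_tool_cam")))
    for t in ["pot","wing_nut","nut_wings","lid_knob","petri","sample_bottle","forceps","eyebolt","lug_seat"]:
        r=arm.spot_in(n,t); print(t,[(x["box"],round(x["p"],2)) for x in r[:2]])
E
```

```text
pics
{'clock': 0.0, 'joint_pos': array([-0.06816519,  0.41193442, -0.01274457,  1.59704794,  0.0055782 ,
        1.13429983, -0.08216793]), 'joint_vel': array([ 0.00142999, -0.00046742, -0.00111797,  0.00072046, -0.00098729,
       -0.00226047, -0.00054868]), 'tau': array([-1.18789325e-03, -6.00636005e+01,  6.81361444e-01, -2.99419034e+01,
        1.37590774e-02,  1.04116063e-02,  2.51732433e-05]), 'tcp_pos': array([ 6.24443076e-01, -4.04232505e-05,  1.96829838e-01]), 'tcp_rot': array([-5.54249177e-04,  7.07091504e-01,  7.07121574e-01, -6.14078530e-04]), 'ft_force': array([-0.65489657, -0.44292625,  0.22053937]), 'ft_torque': array([-0.0370791 , -0.01295828, -0.04165416]), 'opening': 0.0854550269102749}
scene 408.70300898747195 408.70300898747195 323.40136499352377 202.33394512705266
[[-0.74567051 -0.66603972 -0.01914614  0.40914485]
 [-0.49822638  0.57641266 -0.6477028   0.16783961]
 [ 0.44243187 -0.47343377 -0.76165248  0.8214349 ]
 [ 0.          0.          0.          1.        ]]
pot [([238.9, 187.8, 307.8, 279.0], 0.9)]
wing_nut []
nut_wings [([291.6, 188.5, 305.8, 208.1], 0.73
[... 820 characters left out ...]
15.0], 0.74)]
eyebolt [([310.2, 172.8, 320.2, 213.8], 0.6)]
lug_seat [([277.3, 163.3, 319.7, 197.0], 0.83)]
wrist 337.24359460760814 337.24359460760814 318.91907167019156 200.85380096166983
[[-6.47996366e-04 -9.55495240e-01 -2.95005807e-01  7.48257788e-02]
 [ 9.99999377e-01 -8.87165209e-04  6.76888950e-04 -1.17203227e-03]
 [-9.08483058e-04 -2.95005185e-01  9.55495220e-01 -1.77067037e-01]
 [ 0.00000000e+00  0.00000000e+00  0.00000000e+00  1.00000000e+00]]
pot []
wing_nut []
nut_wings []
lid_knob []
petri [([66.4, 95.2, 134.2, 156.4], 0.85)]
sample_bottle [([104.7, 177.7, 176.7, 233.6], 0.85)]
forceps []
eyebolt [([68.6, 96.5, 134.6, 156.4], 0.18)]
lug_seat [([67.2, 96.9, 134.0, 156.2], 0.54)]
```

View pics/scene0.png

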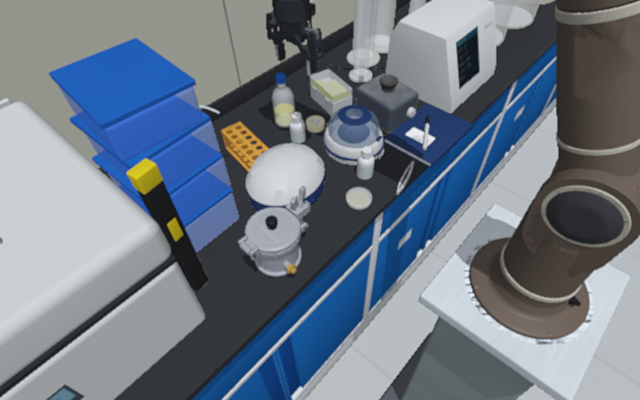

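View pics/side0.png

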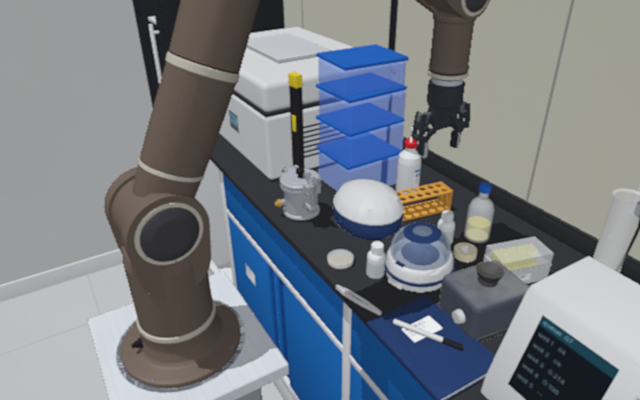

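View pics/wrist0.png

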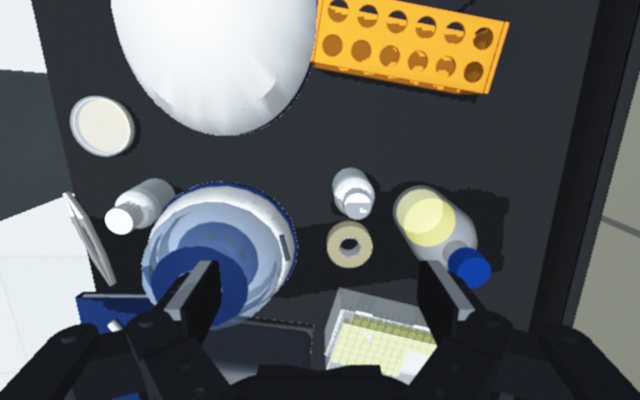

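```bash
cat > h.py <<'E'
import numpy as np, cv2
from station import arm
from scipy.spatial.transform import Rotation as R
def quat(q): return R.from_quat([q[1],q[2],q[3],q[0]])
def tool(s):
    T=np.eye(4);T[:3,:3]=quat(s["tcp_rot"]).as_matrix();T[:3,3]=s["tcp_pos"];return T
def cam(n):
    s=arm.read_state(); c=arm.camera(n)
    if n=="wrist": V=np.linalg.inv(tool(s)@c["T_tool_cam"])
    else: V=np.array(c["view"])
    K=np.array([[c["fx"],0,c["cx"]],[0,c["fy"],c["cy"]],[0,0,1]])
    return c["frame"],K,V
def proj(K,V,P):
    P=np.atleast_2d(P); q=(V[:3,:3]@P.T+V[:3,3:]); p=K@q; return (p[:2]/p[2]).T
def ray(K,V,uv):
    d=np.linalg.inv(K)@np.array([uv[0],uv[1],1]); C=np.linalg.inv(V); return C[:3,3],C[:3,:3]@d
def plane(K,V,uv,z):
    o,d=ray(K,V,uv); return o+d*(z-o[2])/d[2]
def tri(obs):
    A=[];b=[]
    for K,V,uv in obs:
        o,d=ray(K,V,uv); d=d/np.linalg.norm(d); M=np.eye(3)-np.outer(d,d); A.append(M);b.append(M@o)
    return np.linalg.lstsq(np.vstack(A),np.hstack(b),rcond=None)[0]
def crop(f,x0,y0,x1,y1,k,name):
    cv2.imwrite(name,cv2.resize(f[y0:y1,x0:x1],None,fx=k,fy=k,interpolation=cv2.INTER_CUBIC))
E
python3 - <<'E'
from h import *
f,K,V=cam("scene"); crop(f,220,160,380,290,5,"pics/scz.png")
g,K2,V2=cam("side"); crop(g,260,150,400,290,4,"pics/siz.png")
np.savez("cal.npz",K=K,V=V,K2=K2,V2=V2)
print("knob",tri([(K,V,(271.5,221)),(K2,V2,(301,173))]))
print("petri",plane(K2,V2,(341,260),0.007),"bottle",tri([(K,V,(365,165)),(K2,V2,(376,260))]))
print("forc",plane(K2,V2,(360,299),0.005))
print("cams",np.linalg.inv(V)[:3,3],np.linalg.inv(V2)[:3,3])
E
```

```text
knob [0.42677097 0.28049693 0.12196303]
petri [0.39358393 0.03964505 0.007     ] bottle [ 0.43965002 -0.03198967  0.03483826]
forc [ 0.35609629 -0.09149702  0.005     ]
cams [0.02528039 0.56465687 0.74219166] [-0.12319474 -0.74161815  0.72791656]
```

View pics/scz.png

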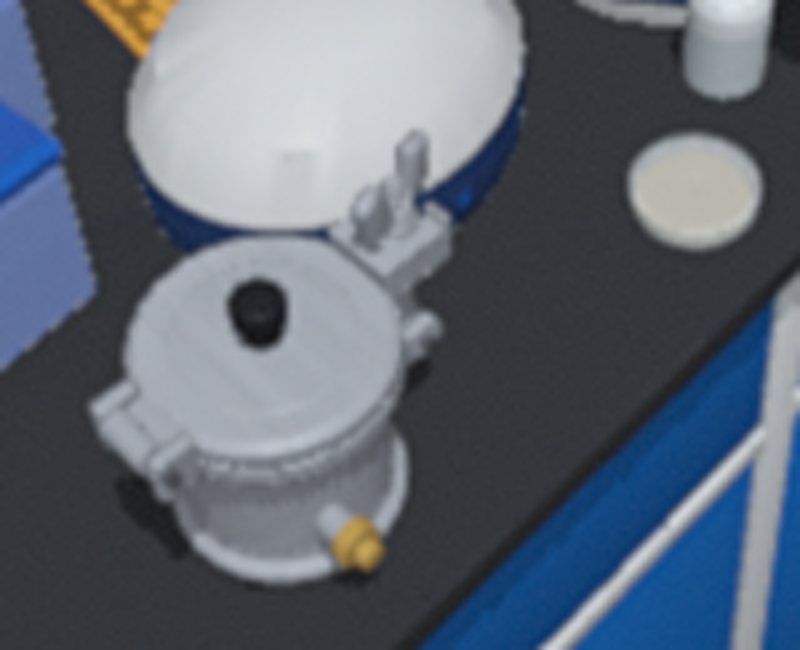

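View pics/siz.png

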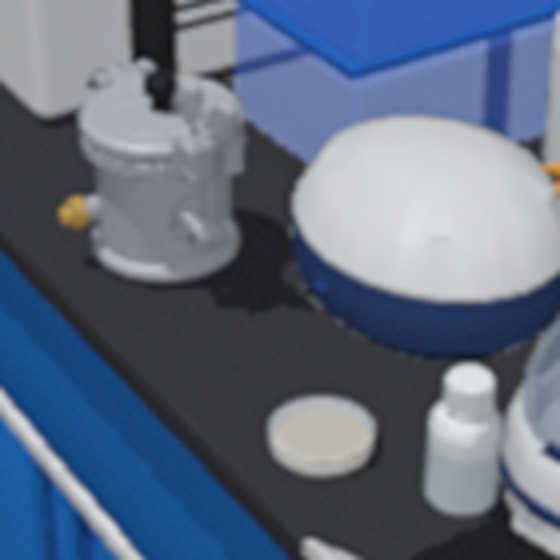

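```bash
python3 - <<'E'
from h import *
c=np.load("cal.npz");K,V,K2,V2=[c[k] for k in ("K","V","K2","V2")]
print("pole base",plane(K,V,(190,288),0),plane(K2,V2,(297,172),0))
print("pole top",tri([(K,V,(145,177)),(K2,V2,(296,80))]))
print("shelf corner",plane(K,V,(237,215),0), "top front corner", tri([(K,V,(57,75)),(K2,V2,(318,55))]),tri([(K,V,(103,125)),(K2,V2,(347,67))]))
print("dome", tri([(K,V,(285,175)),(K2,V2,(367,205))]), "near edge",plane(K,V,(252,195),0.03),plane(K,V,(318,190),.03))
print("incub corner", plane(K,V,(203,318),0),tri([(K,V,(165,235)),(K2,V2,(250,85))]))
print("nut",plane(K,V,(300,200),.14),"port",plane(K,V,(292,269),.04),plane(K2,V2,(279,203),.04),"hingeL",plane(K,V,(240,242),.104),plane(K,V,(254,252),.104))
print("pot bottom ctr",plane(K,V,(278,258),0))
E
```

```text
pole base [0.50948091 0.45204241 0.        ] [0.52613931 0.49622433 0.        ]
pole top [0.50200674 0.43421464 0.31546481]
shelf corner [0.58323224 0.26425303 0.        ] top front corner [0.59701561 0.44519706 0.40622486] [0.65196469 0.41579024 0.32727091]
dome [0.53968398 0.13934611 0.06151636] near edge [0.58005391 0.21421137 0.03      ] [0.47391777 0.10190296 0.03      ]
incub corner [0.43702215 0.4745071  0.        ] [0.38739005 0.47562138 0.31339284]
nut [0.41353435 0.2156942  0.14      ] port [0.36464764 0.29845474 0.04      ] [0.36421914 0.29740373 0.04      ] hingeL [0.45009591 0.34567297 0.104     ] [0.41295391 0.34334878 0.104     ]
pot bottom ctr [0.4257354  0.28367925 0.        ]
```

```bash
python3 -m crank '[[[100,1,-1,-4,0,0,0],[100,4,-3,-7,0,0,0],[100,7,-5,-9,0,0,0],[100,10,-7,-11,0,0,0],[100,13,-9,-12,0,0,0],[100,16,-11,-12,0,0,0],[100,19,-13,-12,0,0,0],[100,22,-15,-12,0,0,0],[100,25,-17,-12,0,0,0],[100,28,-19,-12,0,0,0],[100,29,-19.5,-12,0,0,0],[100,29,-19.5,-12,0,0,0],[100,29,-19.5,-12,0,0,0],[100,29,-19.5,-12,0,0,0]]]'
python3 - <<'E'
from h import *
print(arm.read_state()["joint_pos"].round(3))
f,K,V=cam("wrist"); cv2.imwrite("pics/w1.png",f); np.savez("w1.npz",f=f,K=K,V=V)
for t in ["pot","wing_nut","nut_wings","lid_knob","lug_seat"]:
    for r in arm.spot_in("wrist",t)[:2]: print(t,r)
E
```

```text
clock: 2.77
tcp_pos: [0.4309, 0.2887, 0.3176]
tcp_rot: [0.0, 0.708, 0.707, -0.0]
ft_force: [0.6, 0.2, -0.6]
opening: 0.0852
[-0.495  0.158 -0.218  1.659  0.036  1.328 -0.721]
pot {'box': [260.2, 104.3, 357.0, 258.6], 'p': 0.95}
wing_nut {'box': [301.8, 214.8, 317.5, 257.0], 'p': 0.76}
nut_wings {'box': [305.3, 214.1, 319.6, 257.6], 'p': 0.87}
lid_knob {'box': [268.4, 104.9, 361.8, 241.4], 'p': 0.55}
lug_seat {'box': [269.7, 103.1, 359.1, 240.0], 'p': 0.84}
```

View pics/w1.png

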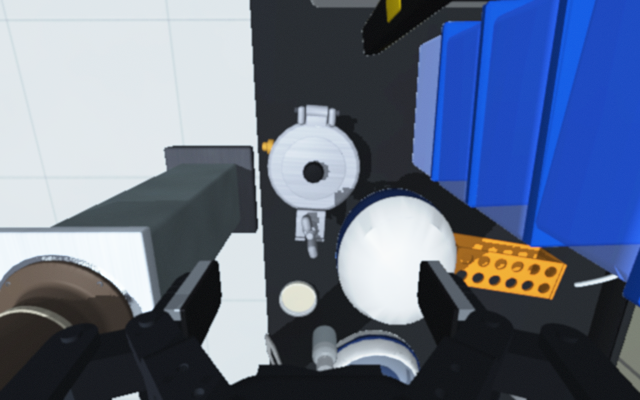

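```bash
python3 - <<'E'
from h import *
w=np.load("w1.npz");f,K,V=w["f"],w["K"],w["V"]
crop(f,255,95,375,265,4.5 if False else 3.5,"pics/w1z.png")
print("knob",plane(K,V,(314,172),.13),"nut",plane(K,V,(310,235),.15),"cam",np.linalg.inv(V)[:3,3])
E
```

```text
knob [0.4246699  0.28413132 0.13      ] nut [0.42006509 0.21755344 0.15      ] cam [0.42980104 0.36366442 0.49465793]
```

View pics/w1z.png

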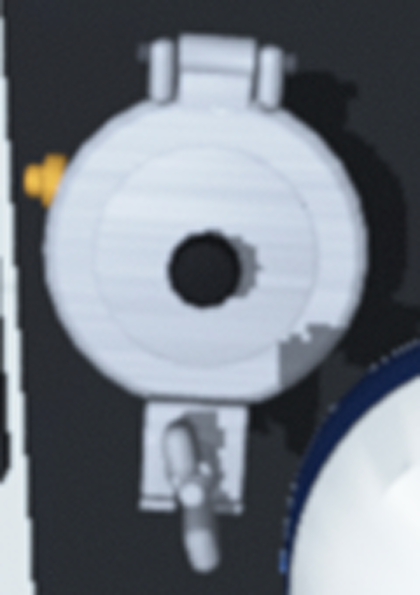

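```bash
cat >> h.py <<'E'
from scipy.optimize import least_squares
def fitpot(obs,x0=(0.425,0.283,1.35)):
    # obs: list of (K,V,uv,P in pot)
    def res(p,full=False):
        c,s=np.cos(p[2]),np.sin(p[2]); Rz=np.array([[c,-s,0],[s,c,0],[0,0,1]])
        return np.hstack([(proj(K,V,Rz@np.array(P)+[p[0],p[1],0])[0]-uv) for K,V,uv,P in obs])
    r=least_squares(res,x0); return r.x,r.fun.reshape(-1,2)
def potpt(p,P):
    c,s=np.cos(p[2]),np.sin(p[2]); return np.array([[c,-s,0],[s,c,0],[0,0,1]])@np.array(P)+[p[0],p[1],0]
E
python3 - <<'E'
from h import *
w=np.load("w1.npz");f,K,V=w["f"],w["K"],w["V"]
cz=lambda u,v:np.array([255+u/3.5,95+v/3.5])
obs=[(K,V,cz(204,268),(0,0,.134)),(K,V,cz(192,492),(-.07,0,.143)),(K,V,cz(141,505),(-.0845,.017,.123)),(K,V,cz(240,510),(-.0845,-.017,.123)),(K,V,cz(216,52),(.064,0,.108)),(K,V,cz(40,180),(.0,.070,.04))]
p,r=fitpot(obs); print(p,np.degrees(p[2])); print(r.round(1))
print("nut ax",potpt(p,(-.07,0,.143)))
a=plane(K,V,cz(178,430),.15);b=plane(K,V,cz(203,560),.15);d=b-a;print(a,b,np.linalg.norm(d),np.degrees(np.arctan2(d[1],d[0])),(a+b)/2)
E
```

```text
[0.4252456  0.28581538 1.48368848] 85.00908802113572
[[ 1.2 -0.3]
 [-0.5 -1.8]
 [-0.6 -1.9]
 [-0.5 -1.1]
 [ 2.7 -0.1]
 [-2.8  5.8]]
nut ax [0.41915576 0.21608078 0.143     ]
[0.41576683 0.23769751 0.15      ] [0.42319602 0.1932143  0.15      ] 0.045099320540100706 -80.51847196129387 [0.41948142 0.21545591 0.15      ]
```

```bash
python3 -m crank '[[[70,-0.5,0,0,0,0,7],[70,-1,0,0.5,0,0,14],[70,-1.5,0,1,0,0,21],[70,-2,0,1.5,0,0,28],[70,-2.5,0,2,0,0,35],[70,-3,-0.2,2.5,0,0,42],[70,-3.5,-0.4,3,0,0,49],[70,-4,-0.6,3.5,0,0,56],[70,-4.5,-0.8,4,0,0,63],[70,-5,-1,4.5,0,0,70],[70,-5.5,-1,5,0,0,77],[70,-6,-1,5.5,0,0,84],[70,-6.5,-1,6,0,0,91],[70,-7,-1.1,6.5,0,0,98],[70,-7.2,-1.15,6.8,0,0,105],[70,-7.2,-1.15,6.8,0,0,112],[70,-7.2,-1.15,6.8,0,0,119],[70,-7.2,-1.15,6.8,0,0,126],[70,-7.2,-1.15,6.8,0,0,133],[70,-7.2,-1.15,6.8,0,0,140]]]'
python3 -m crank '[[[70,0,0,0,0,0,7],[70,0,0,0,0,0,14],[70,0,0,0,0,0,21],[70,0,0,0,0,0,28],[70,0,0,0,0,0,30.5],[70,0,0,0,0,0,30.5],[70,0,0,0,0,0,30.5]]]'
python3 - <<'E'
from h import *
s=arm.read_state();print(s["joint_pos"].round(3),s["tcp_pos"],quat(s["tcp_rot"]).as_matrix().round(3))
f,K,V=cam("wrist"); cv2.imwrite("pics/w2.png",f); np.savez("w2.npz",f=f,K=K,V=V)
for t in ["pot","wing_nut","nut_wings","lid_knob","lug_seat"]:
    for r in arm.spot_in("wrist",t)[:2]: print(t,r)
E
```

```text
clock: 4.73
tcp_pos: [0.4201, 0.2153, 0.248]
tcp_rot: [0.002, 0.938, -0.348, -0.0]
ft_force: [0.2, 0.4, -1.3]
opening: 0.0594
clock: 5.32
tcp_pos: [0.42, 0.2177, 0.2477]
tcp_rot: [0.007, 0.845, -0.535, -0.004]
ft_force: [24.2, -121.2, 49.7]
opening: 0.0596
[-1.721  0.325  1.442  1.92  -0.341  1.215 -2.857] [0.41996209 0.21770655 0.24769276] [[ 0.428 -0.904 -0.014]
 [-0.904 -0.428 -0.008]
 [ 0.001  0.016 -1.   ]]
pot {'box': [229.2, 152.3, 339.7, 298.5], 'p': 0.82}
pot {'box': [233.7, 156.0, 342.7, 289.2], 'p': 0.31}
wing_nut {'box': [309.0, 158.3, 331.5, 213.1], 'p': 0.66}
nut_wings {'box': [306.1, 159.8, 330.9, 215.7], 'p': 0.87}
lid_knob {'box': [230.9, 156.0, 343.9, 290.5], 'p': 0.98}
lug_seat {'box': [237.2, 155.7, 339.9, 290.3], 'p': 0.75}
```

View pics/w2.png

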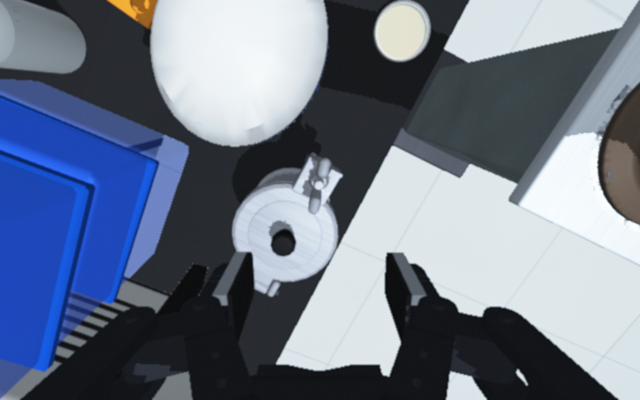

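```bash
python3 - <<'E'
from h import *
s=arm.read_state();print(s["clock"],s["joint_pos"].round(4),s["joint_vel"].round(3),s["ft_force"].round(1),s["ft_torque"].round(2),s["tau"].round(1))
E
python3 -m crank '[[[70,0,0,0,0,0,-7],[70,0,0,0,0,0,-14]]]'
python3 - <<'E'
from h import *
s=arm.read_state();print(s["clock"],s["joint_pos"].round(4),s["joint_vel"].round(3),s["ft_force"].round(1),s["ft_torque"].round(2),s["tau"].round(1))
E
```

```text
5.6167 [-1.7159  0.3246  1.4411  1.9197 -0.3402  1.2142 -2.8574] [ 0.016 -0.016 -0.     0.001 -0.004  0.002 -0.   ] [ 0.6 -0.1 -0.8] [ 0.02 -0.04 -0.02] [ -1.1 -21.   10.9 -29.   -0.1   0.1   0. ]
clock: 5.78
tcp_pos: [0.4214, 0.2151, 0.2477]
tcp_rot: [0.006, 0.904, -0.428, -0.004]
ft_force: [-0.2, 0.2, -0.3]
opening: 0.06
5.7833 [-1.6922  0.2694  1.3699  1.9194 -0.2812  1.1965 -2.6768] [ 0.164 -0.324 -0.444 -0.002  0.341 -0.093  1.087] [-0.2  0.2 -0.3] [ 0.01  0.04 -0.  ] [ -1.6 -18.3   9.6 -29.4  -0.6   0.3  -2.1]
```

```bash
python3 -m crank '[[[70,0,0,0,0,0,-7],[70,0,0,0,0,0,-14],[70,0,0,0,0,0,-21],[70,0,0,0,0,0,-28],[70,0,0,0,0,0,-35],[70,0,0,0,0,0,-42],[70,0,0,0,0,0,-49],[70,0,0,0,0,0,-56],[70,0,0,0,0,0,-63],[70,0,0,0,0,0,-70],[70,0,0,0,0,0,-77],[70,0,0,0,0,0,-84],[70,0,0,0,0,0,-91],[70,0,0,0,0,0,-98],[70,0,0,0,0,0,-105],[70,0,0,0,0,0,-112],[70,0,0,0,0,0,-119],[70,0,0,0,0,0,-126],[70,0,0,0,0,0,-126]]]'
python3 - <<'E'
from h import *
s=arm.read_state();print(s["joint_pos"].round(3),s["tcp_pos"],quat(s["tcp_rot"]).as_matrix().round(3))
f,K,V=cam("wrist"); cv2.imwrite("pics/w3.png",f); np.savez("w3.npz",f=f,K=K,V=V)
E
```

```text
clock: 7.37
tcp_pos: [0.4214, 0.2151, 0.248]
tcp_rot: [-0.002, 0.792, 0.611, -0.007]
ft_force: [0.6, -0.4, -0.0]
opening: 0.0593
[-1.373  0.128  0.901  1.91  -0.11   1.169 -0.689] [0.42144391 0.21508501 0.24801107] [[ 0.254  0.967 -0.013]
 [ 0.967 -0.254 -0.006]
 [-0.009 -0.011 -1.   ]]
```

View pics/w3.png

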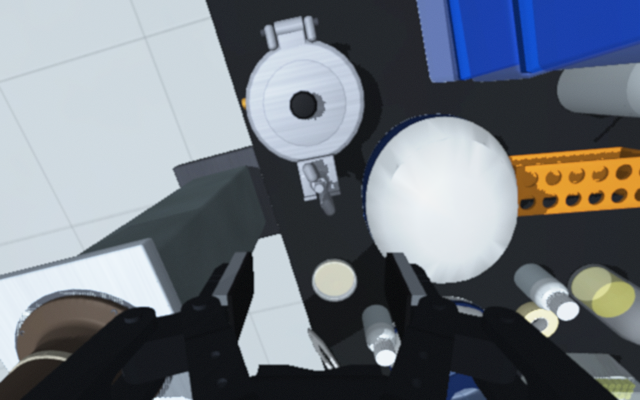

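```bash
python3 - <<'E'
from h import *
w=np.load("w3.npz");f=w["f"]; crop(f,280,140,360,220,8,"pics/w3z.png"); crop(f,235,5,375,215,2.8,"pics/w3y.png")
E
```

```text
(no output)
```

View pics/w3z.png

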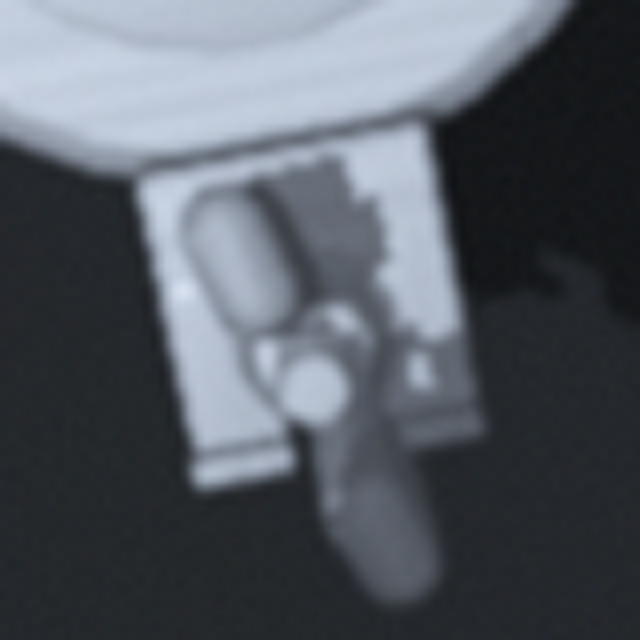

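View pics/w3y.png

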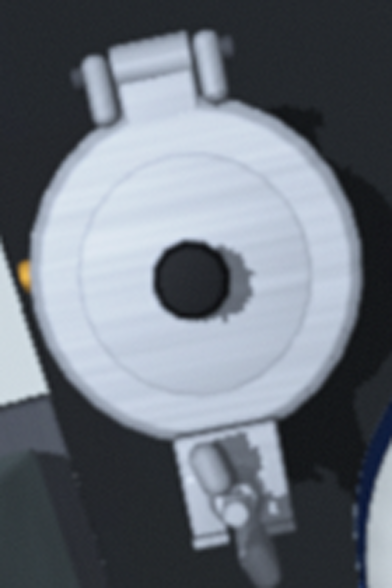

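```bash
python3 - <<'E'
from h import *
w=np.load("w3.npz");K,V=w["K"],w["V"]
a=lambda u,v:np.array([280+u/8,140+v/8]); b=lambda u,v:np.array([235+u/2.8,5+v/2.8])
obs=[(K,V,b(192,279),(0,0,.134)),(K,V,a(315,387),(-.07,0,.143)),(K,V,a(200,485),(-.0845,.017,.123)),(K,V,a(485,430),(-.0845,-.017,.123)),(K,V,a(140,180),(-.048,.017,.119)),(K,V,a(425,122),(-.048,-.017,.119)),(K,V,b(78,78),(.064,.0265,.104)),(K,V,b(228,45),(.064,-.0265,.104))]
p,r=fitpot(obs); print(p,np.degrees(p[2])); print(r.round(1))
print("nut ax",potpt(p,(-.07,0,.143)), plane(K,V,a(315,387),.143))
for z in (.145,.152):
  A=plane(K,V,a(213,192),z);B=plane(K,V,a(405,603),z);d=B-A
  print(A,B,np.linalg.norm(d),np.degrees(np.arctan2(d[1],d[0])),(A+B)/2)
d=plane(K,V,a(395,545),.15)-plane(K,V,a(245,262),.15);print(np.degrees(np.arctan2(d[1],d[0])))
# second view w1
w=np.load("w1.npz"); print("tri knob/nut")
cz=lambda u,v:np.array([255+u/3.5,95+v/3.5])
print(tri([(K,V,a(315,387)),(w["K"],w["V"],cz(192,492))]),tri([(K,V,b(192,279)),(w["K"],w["V"],cz(204,268))]))
E
```

```text
[0.42393759 0.28363592 1.50807417] 86.40628487600704
[[-0.3  0.5]
 [ 0.1 -0.4]
 [-0.1 -0.4]
 [-0.  -0.2]
 [-0.6 -0.8]
 [ 0.3 -0.7]
 [-3.1  1.7]
 [ 3.6  0.1]]
nut ax [0.41954992 0.21377357 0.143     ] [0.4193381  0.21342808 0.143     ]
[0.41453555 0.23721535 0.145     ] [0.42280923 0.18759551 0.145     ] 0.05030489199440015 -80.53351678568814 [0.41867239 0.21240543 0.145     ]
[0.415217   0.23849987 0.152     ] [0.42328337 0.19012331 0.152     ] 0.04904445354837214 -80.53351678568814 [0.41925018 0.21431159 0.152     ]
-77.66786383803672
tri knob/nut
[0.41942013 0.21301993 0.14116283] [0.42381804 0.28382443 0.12636204]
```

```bash
python3 -m crank '[[[50,0,0,1,-0.1,0.1,-7],[50,0,0,2.5,-0.2,0.2,-14],[50,-0.05,0,4,-0.4,0.3,-21],[50,-0.1,0,6,-0.6,0.5,-24.5],[50,-0.1,0,8,-0.6,0.5,-24.5],[50,-0.1,0,9.5,-0.6,0.5,-24.5],[50,-0.1,0,10.5,-0.6,0.5,-24.5],[50,-0.1,0,11.2,-0.6,0.5,-24.5],[50,-0.1,0,11.6,-0.6,0.5,-24.5],[50,-0.1,0,11.6,-0.6,0.5,-24.5],[50,-0.1,0,11.6,-0.6,0.5,-24.5]]]' 35
python3 - <<'E'
from h import *
s=arm.read_state();print(s["joint_pos"].round(3),s["tcp_pos"],quat(s["tcp_rot"]).as_matrix().round(3),s["ft_force"].round(1))
f,K,V=cam("wrist"); cv2.imwrite("pics/w4.png",f); np.savez("w4.npz",f=f,K=K,V=V)
print(proj(K,V,[[.4194,.2135,.143],[.4194,.2135,.130]]))
E
```

```text
clock: 8.33
tcp_pos: [0.4189, 0.2152, 0.1318]
tcp_rot: [-0.001, 0.645, 0.764, -0.001]
ft_force: [0.2, 0.6, -0.4]
opening: 0.0424
[-1.235  0.278  0.794  2.071 -0.256  0.892 -0.129] [0.41894863 0.21516133 0.13178455] [[-0.167  0.986 -0.003]
 [ 0.986  0.167  0.001]
 [ 0.001 -0.003 -1.   ]] [ 0.2  0.6 -0.4]
[[321.29163865 246.21794214]
 [321.17747085 236.64361472]]
```

View pics/w4.png

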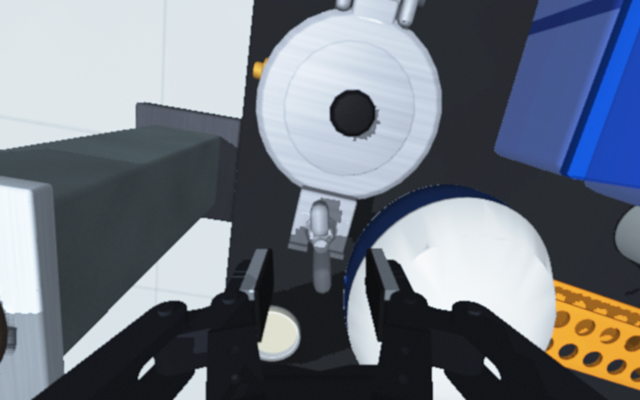

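```bash
python3 - <<'E'
from h import *
w=np.load("w4.npz");f=w["f"]; crop(f,275,175,395,305,6,"pics/w4z.png")
E
```

```text
(no output)
```

View pics/w4z.png

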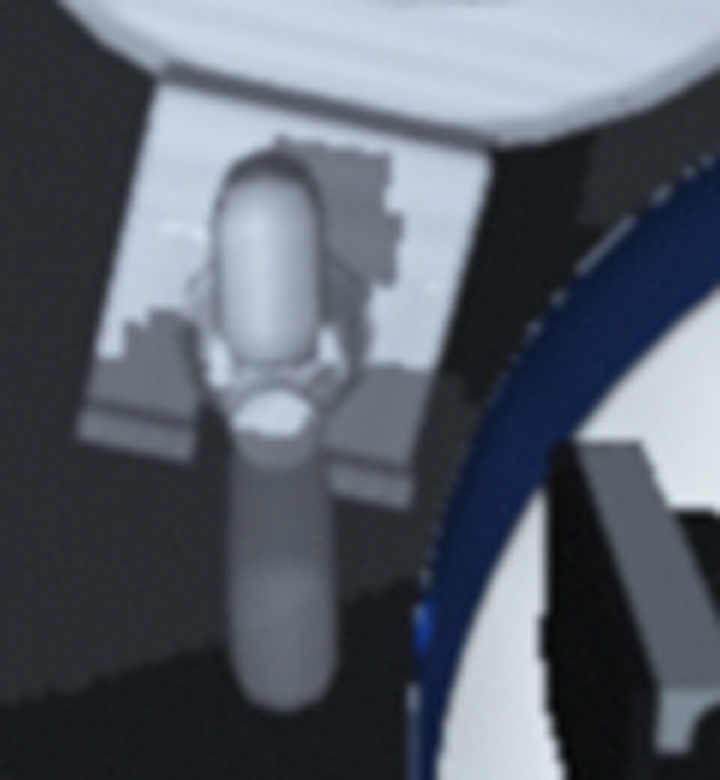

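```bash
python3 -m crank '[[[50,-0.17,0,0,0,0,0],[40,-0.17,0,0,0,0,0],[20,-0.17,0,0,0,0,0],[5,-0.17,0,0,0,0,0],[5,-0.17,0,0,0,0,0],[5,-0.17,0,0,0,0,0],[5,-0.17,0,0,0,0,0],[5,-0.17,0,0,0,0,0]]]' 30
python3 - <<'E'
from h import *
s=arm.read_state();print(s["tcp_pos"],s["ft_force"].round(1),s["ft_torque"].round(2),s["opening"])
f,K,V=cam("wrist"); np.savez("w5.npz",f=f,K=K,V=V);crop(f,220,150,420,300,4,"pics/w5z.png")
E
```

```text
clock: 9.05
tcp_pos: [0.4187, 0.2135, 0.1313]
tcp_rot: [-0.001, 0.645, 0.764, -0.001]
ft_force: [-0.4, 0.3, 0.4]
opening: 0.0042
[0.41871058 0.21349848 0.13126842] [-0.4  0.3  0.4] [-0.02  0.02  0.04] 0.00421993496097575
```

View pics/w5z.png

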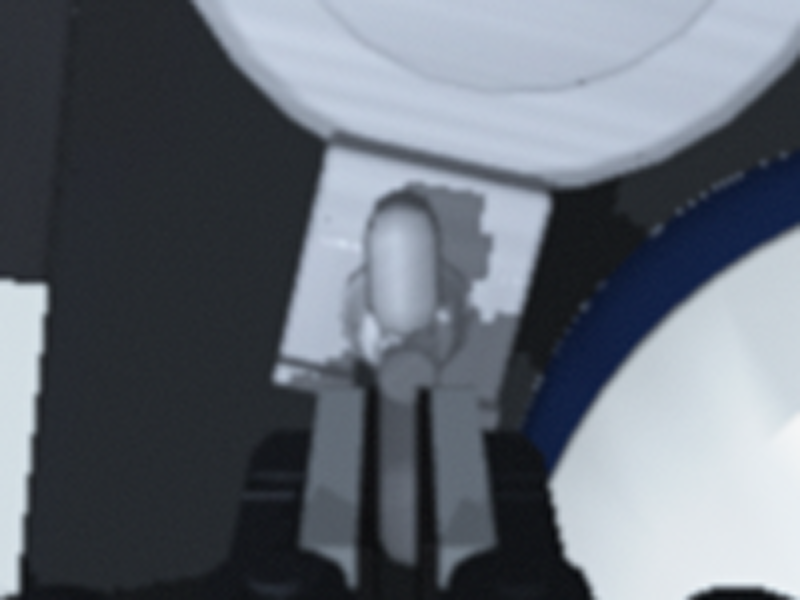

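```bash
python3 - <<'E'
from h import *
s=arm.read_state();T=tool(s)
w=np.load("w5.npz");K,V=w["K"],w["V"]
for P in [(0,0,0),(.011,0,0),(.011,.0021,0),(.011,0.0048,0),(.011,.0021,-.013),(.011,.0021,-.019),(0,0,-.013),(-.011,0,0)]:
    q=(T@np.array([*P,1]))[:3]; uv=proj(K,V,q)[0]; print(P,uv.round(1),((uv-[220,150])*4).round(0))
print(s["clock"],s["opening"])
f,K,V=cam("wrist");s=arm.read_state();print(s["opening"]);crop(f,260,170,380,270,6.5,"pics/w6z.png")
g,K,V=cam("side"); crop(g,270,140,350,220,8,"pics/s6.png")
g,K,V=cam("scene"); crop(g,220,150,340,250,6,"pics/c6.png")
E
```

```text
(0, 0, 0) [320.9 235.1] [404. 340.]
(0.011, 0, 0) [320.9 216.9] [404. 267.]
(0.011, 0.0021, 0) [324.7 216.9] [419. 267.]
(0.011, 0.0048, 0) [329.5 216.9] [438. 267.]
(0.011, 0.0021, -0.013) [325.1 225.4] [421. 301.]
(0.011, 0.0021, -0.019) [325.4 229.7] [421. 319.]
(0, 0, -0.013) [321.1 244.7] [404. 379.]
(-0.011, 0, 0) [320.9 252.8] [404. 411.]
9.1 0.004158187871510823
0.0039014151382429922
```

View pics/w6z.png

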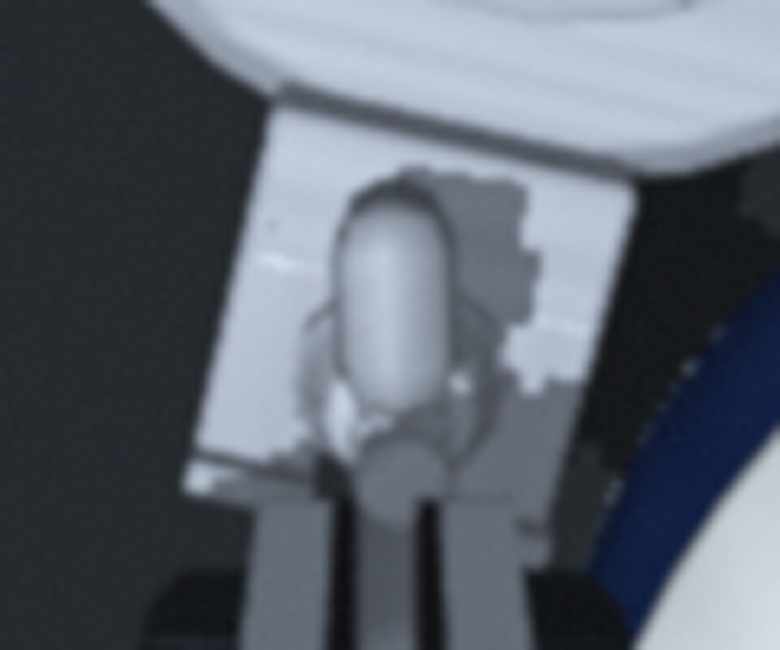

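View pics/s6.png

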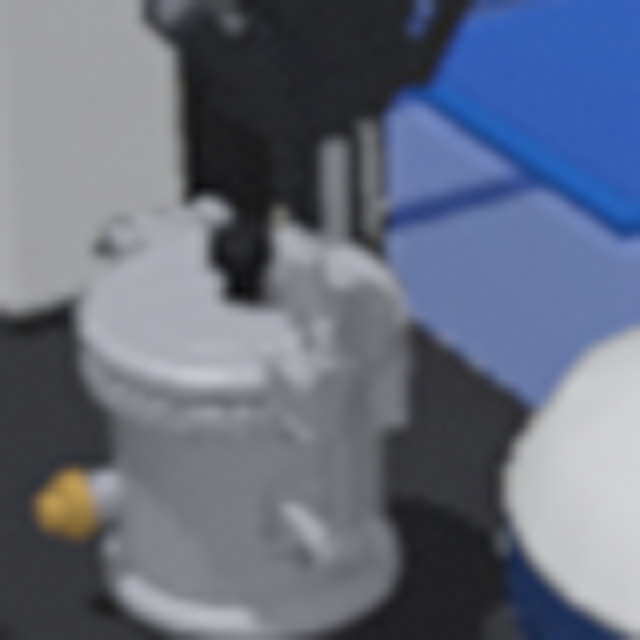

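View pics/c6.png

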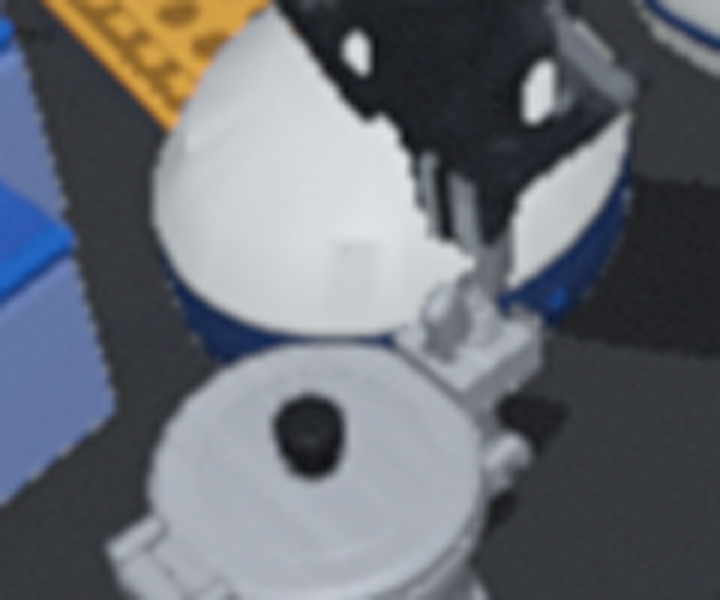

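```bash
python3 - <<'E'
from h import *
c=np.load("cal.npz");K,V,K2,V2=[c[k] for k in ("K","V","K2","V2")]
s=arm.read_state();T=tool(s);print(s["tcp_pos"])
for P in [(0,0,0),(.011,0,0),(-.011,0,0),(0,0,-.019),(0,0,-.054),(.011,0,-.03),(-.011,0,-.03)]:
    q=(T@np.array([*P,1]))[:3]
    print(P,((proj(K,V,q)[0]-[220,150])*6).round(),((proj(K2,V2,q)[0]-[270,140])*8).round())
print("nut ax",[(((proj(K,V,q)[0]-[220,150])*6).round(),((proj(K2,V2,q)[0]-[270,140])*8).round()) for q in ([.4189,.2135,.119],[.4189,.2135,.143],[.4189,.2395,.150],[.4189,.1875,.150])])
E
```

```text
[0.41872423 0.21348726 0.13127597]
(0, 0, 0) [475. 306.] [335. 323.]
(0.011, 0, 0) [456. 328.] [313. 311.]
(-0.011, 0, 0) [494. 284.] [358. 336.]
(0, 0, -0.019) [471. 267.] [334. 269.]
(0, 0, -0.054) [463. 193.] [332. 167.]
(0.011, 0, -0.03) [449. 266.] [311. 225.]
(-0.011, 0, -0.03) [488. 223.] [357. 250.]
nut ax [(array([477., 329.]), array([336., 358.])), (array([472., 282.]), array([335., 290.])), (array([414., 314.]), array([293., 237.])), (array([526., 223.]), array([377., 304.]))]
```

```bash
python3 -m crank '[[[20,0,0,0,0,0,0],[35,0,0,0,0,0,0],[35,0,0,0,0,0,0],[35,0,0,0.5,0,0,0],[35,0,0,1,0,0,0],[35,0,0,1.2,0,0,0],[35,0,0,1.2,0,0,0]]]'
python3 - <<'E'
from h import *
s=arm.read_state();print(s["tcp_pos"],s["ft_force"].round(1),s["ft_torque"].round(2),s["opening"])
f,K,V=cam("wrist"); np.savez("w7.npz",f=f,K=K,V=V);a=cv2.resize(f[160:280,240:400],None,fx=4.8,fy=4.8,interpolation=2)[:, :]
cv2.imwrite("pics/w7z.png",a)
g,K,V=cam("scene"); g2,_,_=cam("side")
b=cv2.resize(g[150:230,260:330],None,fx=5.6,fy=5.6,interpolation=2);c=cv2.resize(g2[140:220,280:350],None,fx=5.6,fy=5.6,interpolation=2)
cv2.imwrite("pics/sc7.png",np.hstack([b,c]))
E
```

```text
clock: 9.83
tcp_pos: [0.4182, 0.2132, 0.1185]
tcp_rot: [-0.001, 0.645, 0.764, -0.002]
ft_force: [-0.1, 0.3, -0.2]
opening: 0.03
[0.41824138 0.21315919 0.11850678] [-0.1  0.3 -0.2] [ 0.03 -0.02 -0.02] 0.02999458198247822
```

View pics/w7z.png

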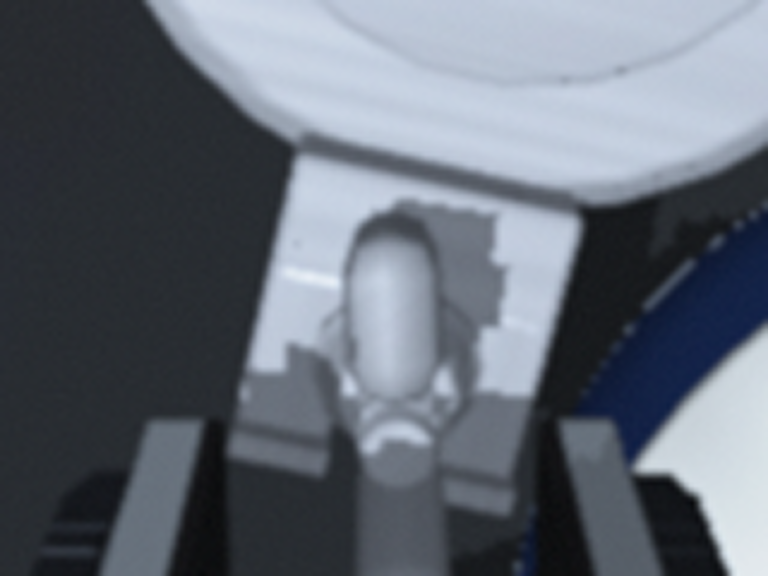

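View pics/sc7.png

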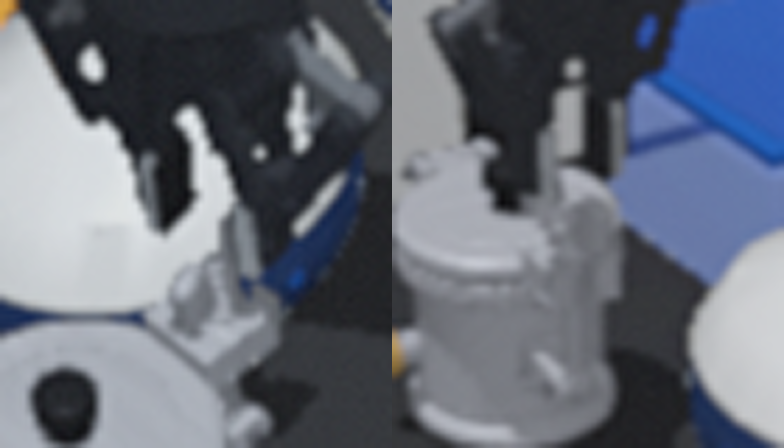

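```bash
python3 - <<'E'
from h import *
c=np.load("cal.npz");K,V,K2,V2=[c[k] for k in ("K","V","K2","V2")]
s=arm.read_state();T=tool(s)
w=np.load("w7.npz");Kw,Vw=w["K"],w["V"]
for z in (0,-.01,-.02,-.03):
  for y in (-.018,.018):
    q=(T@np.array([0,y,z,1]))[:3]; qf=(T@np.array([.011,y,z,1]))[:3]
    a=proj(K,V,q)[0];b=proj(K2,V2,q)[0];d=proj(Kw,Vw,qf)[0]
    print(z,y,"scene",((a-[260,150])*5.6).round(),"side",((b-[280,140])*5.6+[392,0]).round(),"wristfront",((d-[240,160])*4.8).round())
E
```

```text
0 -0.018 scene [264. 327.] side [540. 263.] wristfront [238. 274.]
0 0.018 scene [180. 287.] side [602. 237.] wristfront [549. 274.]
-0.01 -0.018 scene [262. 309.] side [540. 243.] wristfront [230. 305.]
-0.01 0.018 scene [178. 269.] side [602. 218.] wristfront [558. 305.]
-0.02 -0.018 scene [261. 290.] side [539. 223.] wristfront [221. 340.]
-0.02 0.018 scene [176. 250.] side [601. 198.] wristfront [568. 340.]
-0.03 -0.018 scene [259. 271.] side [539. 203.] wristfront [212. 379.]
-0.03 0.018 scene [173. 231.] side [601. 178.] wristfront [579. 378.]
```

```bash
python3 -m crank '[[[35,0,0.05,0.4,0,0,0],[35,0,0.05,0.8,0,0,0],[35,0,0.05,1.2,0,0,0],[35,0,0.05,1.3,0,0,0],[35,0,0.05,1.3,0,0,0]]]'
python3 - <<'E'
from h import *
s=arm.read_state();print(s["tcp_pos"],s["ft_force"].round(1),s["ft_torque"].round(2),s["opening"])
E
python3 -m crank '[[[25,0,0,0,0,0,0],[15,0,0,0,0,0,0],[5,0,0,0,0,0,0],[5,0,0,0,0,0,0],[5,0,0,0,0,0,0],[5,0,0,0,0,0,0]]]' 30
python3 - <<'E'
from h import *
s=arm.read_state();print(s["tcp_pos"],s["ft_force"].round(1),s["ft_torque"].round(2),s["opening"])
f,K,V=cam("wrist"); cv2.imwrite("pics/w8z.png",cv2.resize(f[160:280,240:400],None,fx=4.8,fy=4.8,interpolation=2))
g,K,V=cam("scene"); g2,_,_=cam("side")
b=cv2.resize(g[150:230,260:330],None,fx=5.6,fy=5.6,interpolation=2);c=cv2.resize(g2[140:220,280:350],None,fx=5.6,fy=5.6,interpolation=2)
cv2.imwrite("pics/sc8.png",np.hstack([b,c]))
E
```

```text
clock: 10.4
tcp_pos: [0.4189, 0.2133, 0.1058]
tcp_rot: [-0.001, 0.645, 0.764, -0.001]
ft_force: [0.3, 0.7, 0.0]
opening: 0.0298
[0.4188891  0.21332009 0.10581763] [0.3 0.7 0. ] [ 0.01 -0.03 -0.04] 0.02984007889526021
clock: 10.9
tcp_pos: [0.4197, 0.2136, 0.1065]
tcp_rot: [-0.001, 0.645, 0.764, -0.001]
ft_force: [3.3, -0.0, 0.0]
opening: 0.0085
[0.41971382 0.21363132 0.10649353] [ 3.3 -0.   0. ] [-0.06 -0.57  0.03] 0.008524654878075244
```

View pics/w8z.png

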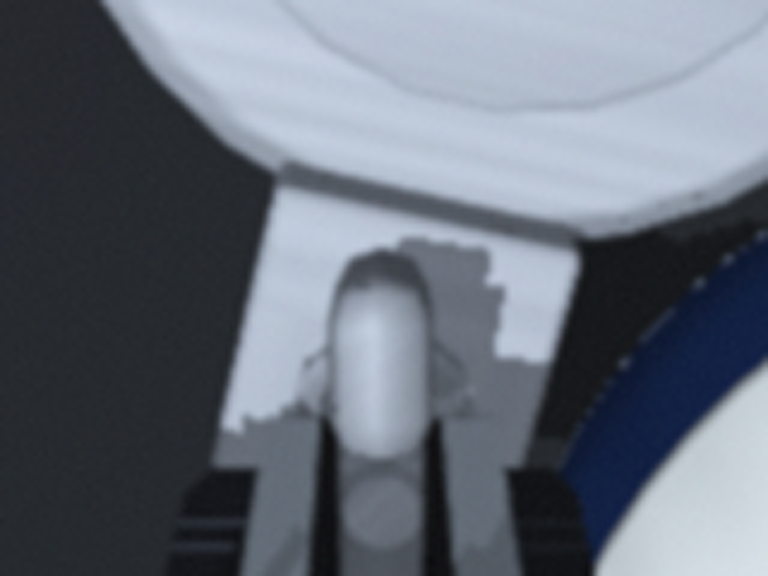

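View pics/sc8.png

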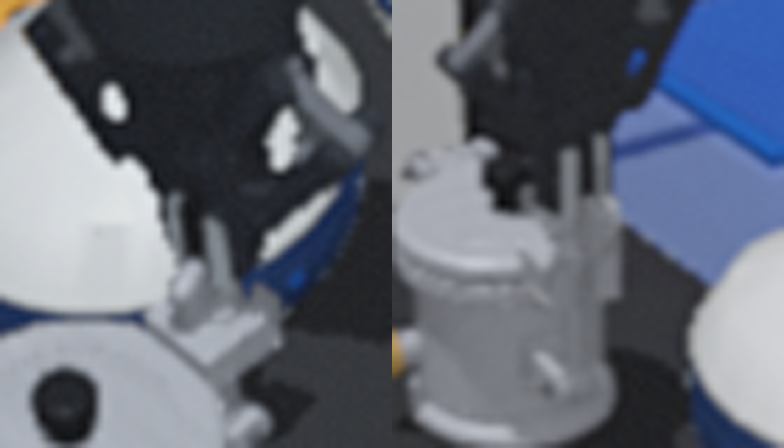

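```bash
python3 -m crank '[[[5,0,0.05,0,0,0,-3],[5,0,0.05,-0.01,0,0,-8],[5,0,0.05,-0.03,0,0,-14],[5,0,0.05,-0.05,0,0,-20],[5,0,0.05,-0.06,0,0,-26],[5,0,0.05,-0.07,0,0,-32],[5,0,0.05,-0.08,0,0,-38],[5,0,0.05,-0.1,0,0,-44],[5,0,0.05,-0.11,0,0,-50],[5,0,0.05,-0.13,0,0,-56],[5,0,0.05,-0.14,0,0,-62],[5,0,0.05,-0.15,0,0,-66],[5,0,0.05,-0.15,0,0,-66]]]'
python3 - <<'E'
from h import *
s=arm.read_state();print(s["joint_pos"].round(3),s["tcp_pos"],quat(s["tcp_rot"]).as_matrix().round(3)[:,1],s["ft_force"].round(1),s["ft_torque"].round(2),s["opening"])
f,K,V=cam("wrist"); np.savez("w9.npz",f=f,K=K,V=V);cv2.imwrite("pics/w9z.png",cv2.resize(f[120:300,220:420],None,fx=3.8,fy=3.8,interpolation=2))
E
```

```text
clock: 12.13
tcp_pos: [0.4203, 0.2138, 0.108]
tcp_rot: [-0.001, 0.123, 0.992, 0.0]
ft_force: [2.7, 0.7, -1.4]
opening: 0.008
[-0.992  0.277  0.501  2.083 -0.182  0.825  0.942] [0.42027315 0.21380387 0.10800794] [0.244 0.97  0.   ] [ 2.7  0.7 -1.4] [ 0.05 -0.87  0.04] 0.007991445703637945
```

View pics/w9z.png

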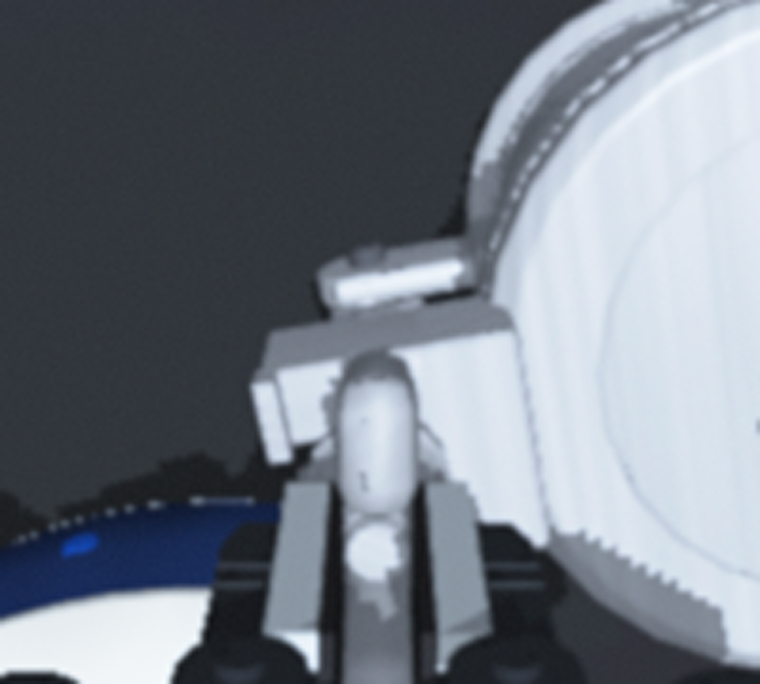

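```bash
python3 -m crank '[[[5,-0.03,0,-0.01,0,0,-4],[5,-0.06,0,-0.02,0,0,-10],[5,-0.07,0,-0.03,0,0,-16],[5,-0.07,0,-0.05,0,0,-22],[5,-0.07,0,-0.06,0,0,-28],[5,-0.07,0,-0.07,0,0,-34],[5,-0.07,0,-0.09,0,0,-40],[5,-0.07,0,-0.1,0,0,-46],[5,-0.07,0,-0.11,0,0,-52],[5,-0.07,0,-0.13,0,0,-58],[5,-0.07,0,-0.14,0,0,-64],[5,-0.07,0,-0.15,0,0,-70],[5,-0.07,0,-0.17,0,0,-76],[5,-0.07,0,-0.18,0,0,-82],[5,-0.07,0,-0.19,0,0,-88],[5,-0.07,0,-0.21,0,0,-94],[5,-0.07,0,-0.22,0,0,-100],[5,-0.07,0,-0.22,0,0,-100]]]'
python3 - <<'E'
from h import *
s=arm.read_state();print(s["joint_pos"].round(3),s["tcp_pos"],quat(s["tcp_rot"]).as_matrix().round(3)[:,1],s["ft_force"].round(1),s["ft_torque"].round(2),s["opening"])
f,K,V=cam("wrist"); np.savez("w10.npz",f=f,K=K,V=V);cv2.imwrite("pics/w10z.png",cv2.resize(f[120:300,220:420],None,fx=3.8,fy=3.8,interpolation=2))
E
```

```text
clock: 13.68
tcp_pos: [0.4198, 0.214, 0.11]
tcp_rot: [-0.001, -0.681, 0.732, 0.002]
ft_force: [0.5, 1.7, 1.1]
opening: 0.0083
[-0.71   0.257  0.163  2.063 -0.06   0.829  2.557] [0.41983682 0.214045   0.11004131] [-0.997  0.073  0.004] [0.5 1.7 1.1] [ 0.57 -0.13  0.06] 0.008266939086563691
```

View pics/w10z.png

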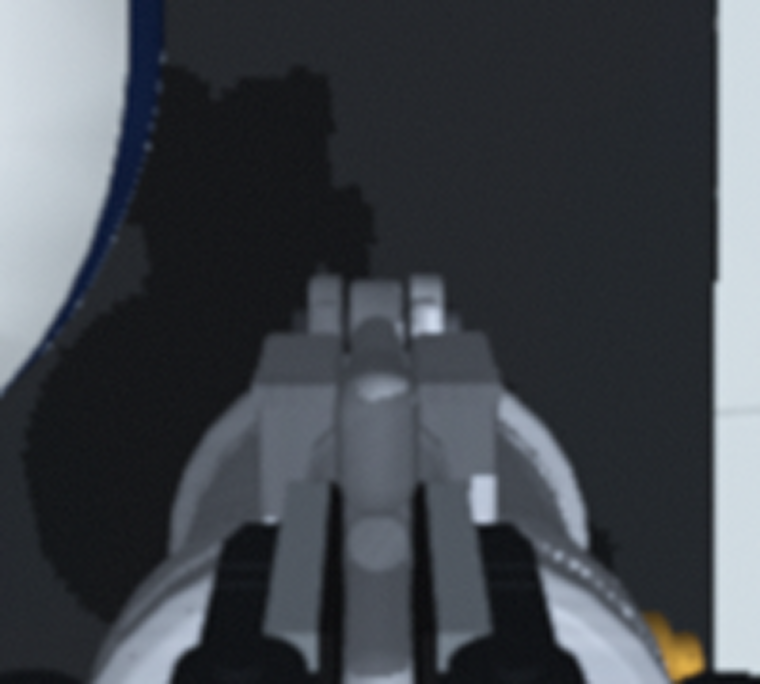

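```bash
python3 -m crank '[[[20,0,0,0,0,0,0],[40,0,0,0,0,0,0],[40,0,0,0,0,0,0],[40,0,0,-1,0,0,0],[40,0,0,-2.5,0,0,0],[40,0,0,-3,0,0,7],[40,0,0,-3,0,0,14],[40,0,0,-3,0,0,21],[40,0,0,-3,0,0,28],[40,0,0,-3,0,0,35],[40,0,0,-3,0,0,42],[40,0,0,-3,0,0,49],[40,0,0,-3,0,0,56],[40,0,0,-3,0,0,63],[40,0,0,-3,0,0,70],[40,0,0,-3,0,0,77],[40,0,0,-3,0,0,84],[40,0,0,-3,0,0,91],[40,0,0,-3,0,0,98],[40,0,0,-3,0,0,105]]]'
python3 -m crank '[[[40,0,0,0,0,0,7],[40,0,0,0,0,0,14],[40,0,0,0,0,0,21],[40,0,0,0,0,0,28],[40,0,0,0,0,0,35],[40,0,0,0,0,0,42],[40,0,0,0,0,0,49],[40,0,0,0,0,0,56],[40,0,0,0,0,0,63],[40,0,0,0,0,0,70],[40,0,0,0,0,0,75],[40,0,0,0,0,0,75]]]'
python3 - <<'E'
from h import *
s=arm.read_state();print(s["joint_pos"].round(3),s["tcp_pos"],quat(s["tcp_rot"]).as_matrix().round(3)[:,1],s["ft_force"].round(1),s["ft_torque"].round(2),s["opening"])
f,K,V=cam("wrist"); np.savez("w11.npz",f=f,K=K,V=V);cv2.imwrite("pics/w11z.png",cv2.resize(f[80:280,220:420],None,fx=3.8,fy=3.8,interpolation=2)[:600])
E
```

```text
clock: 15.4
tcp_pos: [0.4204, 0.2134, 0.1406]
tcp_rot: [-0.002, 0.171, 0.985, -0.0]
ft_force: [0.4, 0.4, -0.0]
opening: 0.0348
clock: 16.4
tcp_pos: [0.4203, 0.2136, 0.1405]
tcp_rot: [-0.001, 0.735, 0.678, -0.001]
ft_force: [0.2, 0.4, 0.3]
opening: 0.0342
[-1.163  0.248  0.702  2.056 -0.205  0.908 -0.427] [0.42031436 0.21358112 0.14049261] [ 0.997 -0.08  -0.004] [0.2 0.4 0.3] [ 0.01 -0.    0.02] 0.03421682062546321
```

View pics/w11z.png

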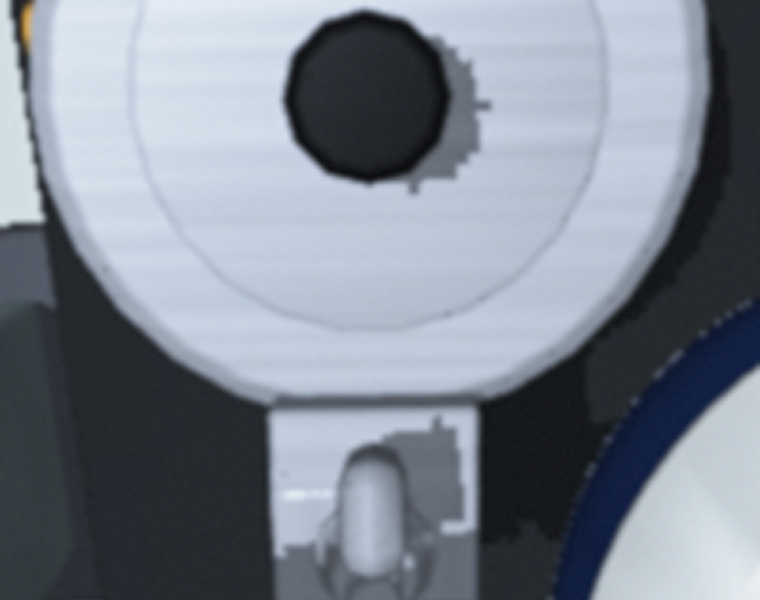

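```bash
python3 -m crank '[[[40,0,0,1,0,0,0],[40,0,0,2,0,0,0],[40,0,0,2.8,0,0,0],[40,0,0,3.05,0,0,0],[30,0,0,3.05,0,0,0],[15,0,0,3.05,0,0,0],[5,0,0,3.05,0,0,0],[5,0,0,3.05,0,0,0],[5,0,0,3.05,0,0,0],[5,0,0,3.05,0,0,0]]]' 30
python3 - <<'E'
from h import *
s=arm.read_state();print(s["joint_pos"].round(3),s["tcp_pos"],quat(s["tcp_rot"]).as_matrix().round(3)[:,1],s["ft_force"].round(1),s["ft_torque"].round(2),s["opening"])
E
```

```text
clock: 17.28
tcp_pos: [0.42, 0.2134, 0.1095]
tcp_rot: [-0.001, 0.733, 0.68, -0.001]
ft_force: [-1.8, -1.8, -0.8]
opening: 0.0083
[-1.133  0.298  0.679  2.088 -0.254  0.838 -0.378] [0.42004532 0.21337465 0.10952768] [ 0.997 -0.075 -0.004] [-1.8 -1.8 -0.8] [-0.16  0.36  0.03] 0.008259921259405865
```

```bash
python3 -m crank '[[[5,0,0,-0.01,0,0,-4],[5,0,0,-0.02,0,0,-10],[5,0,0,-0.04,0,0,-16],[5,0,0,-0.05,0,0,-22],[5,0,0,-0.06,0,0,-28],[5,0,0,-0.07,0,0,-34],[5,0,0,-0.09,0,0,-40],[5,0,0,-0.1,0,0,-46],[5,0,0,-0.12,0,0,-52],[5,0,0,-0.13,0,0,-58],[5,0,0,-0.14,0,0,-64],[5,0,0,-0.16,0,0,-70],[5,0,0,-0.17,0,0,-76],[5,0,0,-0.18,0,0,-82],[5,0,0,-0.2,0,0,-88],[5,0,0,-0.21,0,0,-94],[5,0,0,-0.22,0,0,-100],[5,0,0,-0.23,0,0,-106],[5,0,0,-0.25,0,0,-112],[5,0,0,-0.27,0,0,-120]]]'
python3 - <<'E'
from h import *
s=arm.read_state();print(s["joint_pos"].round(3),s["tcp_pos"],quat(s["tcp_rot"]).as_matrix().round(3)[:,1],s["ft_force"].round(1),s["ft_torque"].round(2),s["opening"])
f,K,V=cam("wrist"); np.savez("w12.npz",f=f,K=K,V=V);cv2.imwrite("pics/w12z.png",cv2.resize(f[120:300,220:420],None,fx=3.3,fy=3.3,interpolation=2))
g,K,V=cam("scene"); g2,_,_=cam("side")
b=cv2.resize(g[150:230,260:330],None,fx=5.6,fy=5.6,interpolation=2);c=cv2.resize(g2[140:220,280:350],None,fx=5.6,fy=5.6,interpolation=2)
cv2.imwrite("pics/sc12.png",np.hstack([b,c]))
E
```

```text
clock: 18.95
tcp_pos: [0.4201, 0.2138, 0.1122]
tcp_rot: [-0.002, -0.217, 0.976, 0.001]
ft_force: [-2.0, 0.2, -1.8]
opening: 0.0085
[-0.784  0.255  0.251  2.066 -0.088  0.833  1.527] [0.4201343  0.21377618 0.11222306] [-0.425  0.905  0.002] [-2.   0.2 -1.8] [ 0.22  0.29 -0.09] 0.008527034868885858
```

View pics/w12z.png

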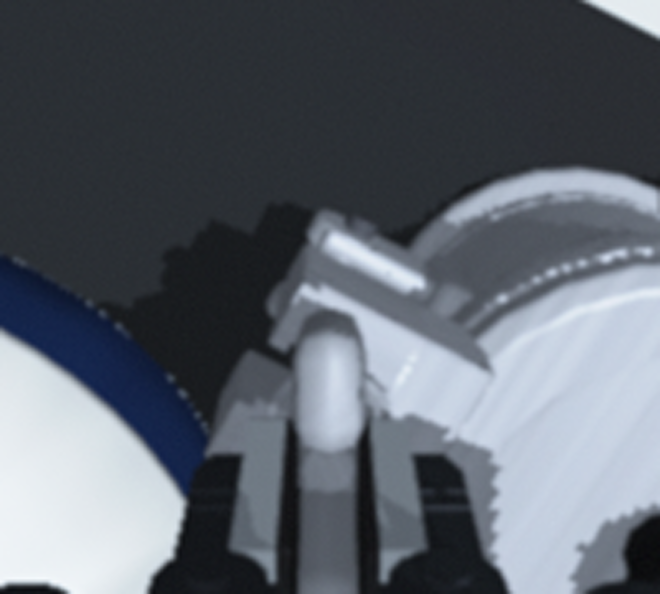

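View pics/sc12.png

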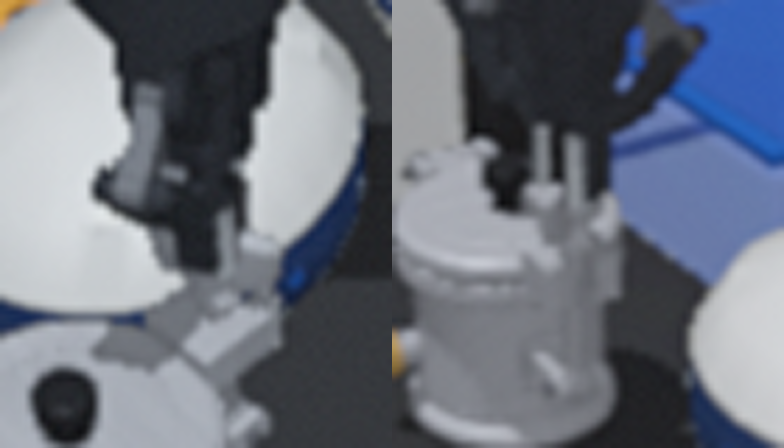

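```bash
python3 - <<'E'
from h import *
c=np.load("cal.npz");K,V,K2,V2=[c[k] for k in ("K","V","K2","V2")]
for x,y in [(.53,.14),(.54,.16)]:
  for z in (0,.05,.1,.12,.15): print(x,y,z,proj(K,V,[x,y,z])[0].round(),proj(K2,V2,[x,y,z])[0].round())
w=np.load("w1.npz");Kw,Vw=w["K"],w["V"]
for z in (.03,.06,.1): print("left edge",z,plane(Kw,Vw,(337,255),z).round(3),"right",plane(Kw,Vw,(457,255),z).round(3),"top",plane(Kw,Vw,(397,189),z).round(3),"bot",plane(Kw,Vw,(397,324),z).round(3))
w=np.load("w12.npz");
E
```

```text
0.53 0.14 0 [291. 196.] [364. 225.]
0.53 0.14 0.05 [289. 182.] [364. 209.]
0.53 0.14 0.1 [287. 166.] [365. 192.]
0.53 0.14 0.12 [286. 160.] [365. 185.]
0.53 0.14 0.15 [285. 150.] [366. 174.]
0.54 0.16 0 [282. 199.] [363. 220.]
0.54 0.16 0.05 [280. 184.] [363. 204.]
0.54 0.16 0.1 [278. 169.] [364. 188.]
0.54 0.16 0.12 [277. 163.] [364. 181.]
0.54 0.16 0.15 [275. 152.] [364. 170.]
left edge 0.03 [0.457 0.134 0.03 ] right [0.64  0.133 0.03 ] top [0.542 0.237 0.03 ] bot [0.557 0.01  0.03 ]
left edge 0.06 [0.456 0.149 0.06 ] right [0.626 0.148 0.06 ] top [0.534 0.245 0.06 ] bot [0.548 0.033 0.06 ]
left edge 0.1 [0.453 0.168 0.1  ] right [0.608 0.168 0.1  ] top [0.525 0.256 0.1  ] bot [0.538 0.063 0.1  ]
```

```bash
python3 -m crank '[[[20,0,0,0,0,0,0],[40,0,0,0,0,0,0],[40,0,0,0,0,0,0],[40,0,0,-1,0,0,0],[40,0,0,-2.5,0,0,0],[40,0,0,-4,0,0,0],[0,0.7,1.3,-4,0,0,7],[0,1.45,2.75,-4,0,0,14],[0,1.45,2.75,-4,0,0,21],[0,1.45,2.75,-4,0,0,28.7],[0,1.45,2.75,-4,0,0,28.7],[0,1.45,2.75,-4,0,0,28.7]]]'
python3 - <<'E'
from h import *
s=arm.read_state();print(s["joint_pos"].round(3),s["tcp_pos"],quat(s["tcp_rot"]).as_matrix().round(3),s["ft_force"].round(1),s["opening"])
f,K,V=cam("wrist"); np.savez("w13.npz",f=f,K=K,V=V);cv2.imwrite("pics/w13.png",f)
print("nut",proj(K,V,[[.4194,.2135,.143],[.4239,.2836,.134]]))
g,K,V=cam("scene"); g2,_,_=cam("side")
b=cv2.resize(g[150:230,260:330],None,fx=5.6,fy=5.6,interpolation=2);c=cv2.resize(g2[140:220,280:350],None,fx=5.6,fy=5.6,interpolation=2)
cv2.imwrite("pics/sc13.png",np.hstack([b,c]))
E
```

```text
clock: 20.1
tcp_pos: [0.396, 0.2325, 0.1529]
tcp_rot: [-0.001, 0.032, 0.999, 0.0]
ft_force: [1.1, 0.2, -0.5]
opening: 0.0002
[-0.904  0.177  0.306  2.051 -0.069  0.924  0.946] [0.39602123 0.23251076 0.15291206] [[-0.998  0.065 -0.003]
 [ 0.065  0.998  0.001]
 [ 0.003  0.001 -1.   ]] [ 1.1  0.2 -0.5] 0.00023039553244574206
nut [[291.60756082 267.53546057]
 [401.84205264 260.65684248]]
```

View pics/w13.png

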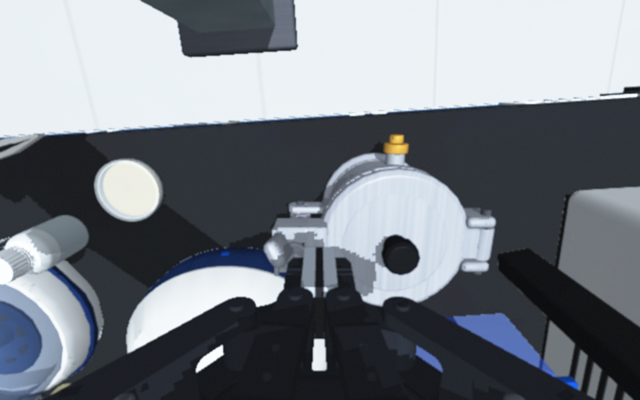

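View pics/sc13.png

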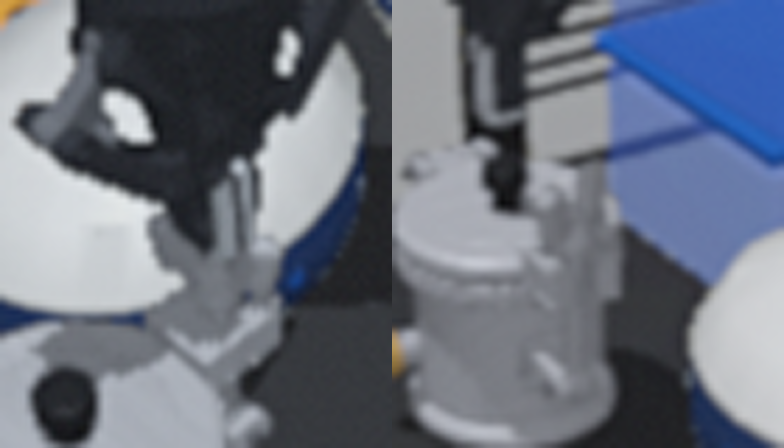

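```bash
python3 -m crank '[[[0,-1.2,0.75,0,0,0,0],[0,-2.45,1.5,0,0,0,0],[0,-2.45,1.5,0,0,0,0],[0,-2.45,1.5,1.5,0,0,0],[0,-2.45,1.5,3,0,0,0],[0,-2.45,1.5,3,0,0,0]]]'
python3 - <<'E'
from h import *
s=arm.read_state();print(s["tcp_pos"],s["ft_force"].round(1),s["opening"])
f,K,V=cam("wrist"); np.savez("w14.npz",f=f,K=K,V=V);cv2.imwrite("pics/w14z.png",cv2.resize(f[180:320,230:430],None,fx=3.8,fy=3.8,interpolation=2))
g,K,V=cam("scene"); g2,_,_=cam("side")
b=cv2.resize(g[150:230,260:330],None,fx=5.6,fy=5.6,interpolation=2);c=cv2.resize(g2[140:220,280:350],None,fx=5.6,fy=5.6,interpolation=2)
cv2.imwrite("pics/sc14.png",np.hstack([b,c]))
E
```

```text
clock: 20.75
tcp_pos: [0.4193, 0.2443, 0.12]
tcp_rot: [-0.003, 0.033, 0.999, -0.001]
ft_force: [-0.5, -0.6, 0.3]
opening: 0.0002
[0.41931131 0.24429712 0.1199522 ] [-0.5 -0.6  0.3] 0.00022929842048648326
```

View pics/w14z.png

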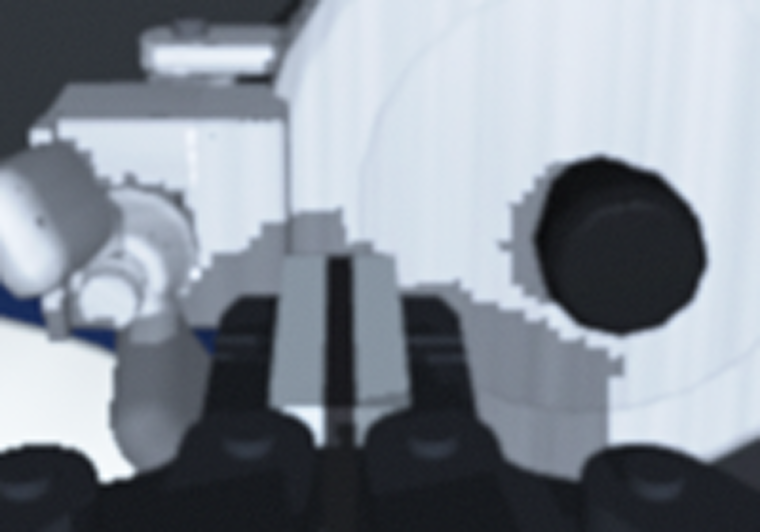

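View pics/sc14.png

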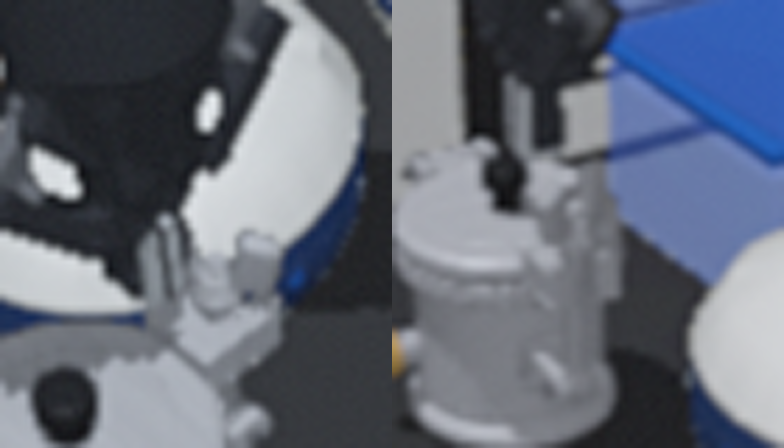

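```bash
python3 -m crank '[[[0,-0.1,0,0.5,0,0,0],[0,-0.2,0,0.9,0,0,0],[0,-0.2,-0.4,0.9,0,0,0],[0,-0.2,-0.8,0.9,0,0,0],[0,-0.2,-1.2,0.9,0,0,0],[0,-0.2,-1.6,0.9,0,0,0],[0,-0.2,-2.1,0.9,0,0,0],[0,-0.2,-2.6,0.9,0,0,0],[0,-0.2,-3.1,0.9,0,0,0],[0,-0.2,-3.6,0.9,0,0,0],[0,-0.2,-3.6,0.9,0,0,0]]]'
python3 - <<'E'
from h import *
s=arm.read_state();print(s["tcp_pos"],s["ft_force"].round(1),s["opening"])
f,K,V=cam("wrist"); np.savez("w15.npz",f=f,K=K,V=V);a=cv2.resize(f[120:320,230:430],None,fx=1.9,fy=1.9,interpolation=2)
g,K,V=cam("scene"); g2,_,_=cam("side")
b=cv2.resize(g[150:250,260:330],None,fx=3.8,fy=3.8,interpolation=2);c=cv2.resize(g2[140:240,280:350],None,fx=3.8,fy=3.8,interpolation=2)
cv2.imwrite("pics/sc15.png",np.hstack([b,c]));cv2.imwrite("pics/w15z.png",a)
E
```

```text
clock: 21.82
tcp_pos: [0.4205, 0.2082, 0.1132]
tcp_rot: [-0.002, 0.034, 0.999, -0.0]
ft_force: [-0.2, -0.1, -0.2]
opening: -0.0001
[0.4205276  0.20824078 0.11317213] [-0.2 -0.1 -0.2] -0.00012892349135541336
```

View pics/w15z.png

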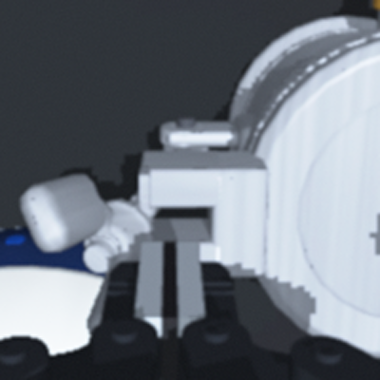

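View pics/sc15.png

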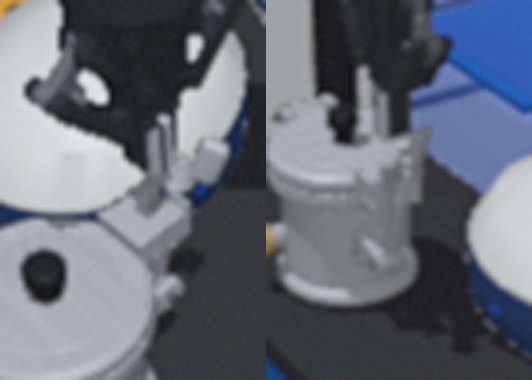

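```bash
python3 -m crank '[[[0,0,-0.6,0.1,0,0,0],[0,0,-1.2,0.3,0,0,0],[0,0,-1.75,0.5,0,0,0],[0,0,-2.5,0.8,0,0,0],[0,0,-3.2,1.2,0,0,0],[0,0,-3.8,1.6,0,0,0],[0,0,-4.4,2.1,0,0,0],[0,0,-5,2.6,0,0,0],[0,0,-5.5,3.2,0,0,0],[0,0,-5.5,3.2,0,0,0]]]'
python3 - <<'E'
from h import *
s=arm.read_state();print(s["tcp_pos"],s["ft_force"].round(1),s["opening"])
f,K,V=cam("wrist"); np.savez("w16.npz",f=f,K=K,V=V);a=cv2.resize(f[120:320,230:430],None,fx=1.9,fy=1.9,interpolation=2)
g,K,V=cam("scene"); g2,_,_=cam("side")
b=cv2.resize(g[150:250,260:330],None,fx=3.8,fy=3.8,interpolation=2);c=cv2.resize(g2[140:240,280:350],None,fx=3.8,fy=3.8,interpolation=2)
cv2.imwrite("pics/sc16.png",np.hstack([a,b,c])[:, :800])
cv2.imwrite("pics/sc16b.png",np.hstack([b,c]))
E
```

```text
clock: 22.8
tcp_pos: [0.416, 0.1531, 0.0799]
tcp_rot: [-0.003, 0.034, 0.999, -0.001]
ft_force: [0.0, 0.2, -0.1]
opening: -0.0001
[0.41601728 0.15313043 0.07992875] [ 0.   0.2 -0.1] -0.00010644495853839923
```

View pics/sc16.png

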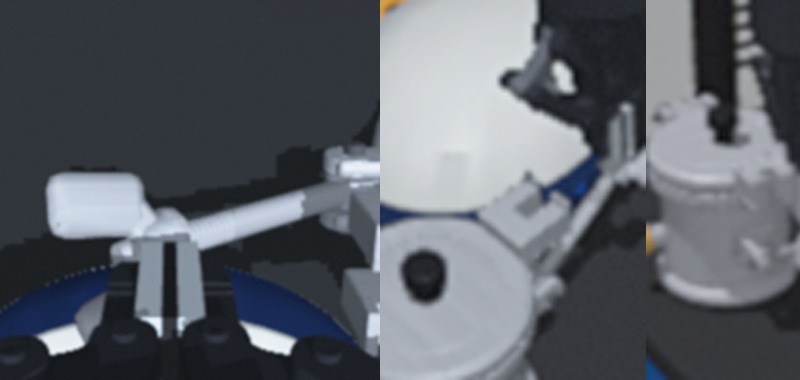

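View pics/sc16b.png

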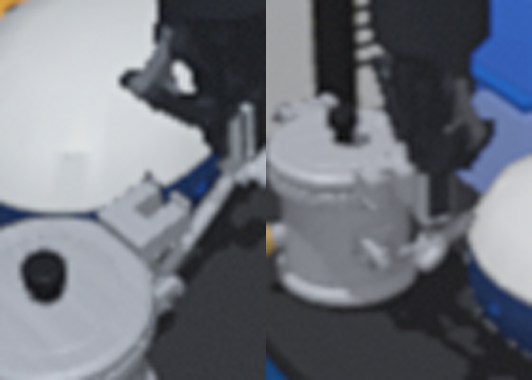

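```bash
python3 -m crank '[[[0,0,-0.45,0.6,0,0,0],[0,0,-0.9,1.3,0,0,0],[0,0,-1.25,1.9,0,0,0],[0,0,-1.5,2.5,0,0,0],[0,0,-1.7,3,0,0,0],[0,0,-1.8,3.4,0,0,0],[0,0,-1.8,3.4,0,0,0]]]'
python3 - <<'E'
from h import *
s=arm.read_state();print(s["tcp_pos"],s["ft_force"].round(1),s["opening"])
f,K,V=cam("wrist"); np.savez("w17.npz",f=f,K=K,V=V);a=cv2.resize(f[120:320,230:430],None,fx=1.9,fy=1.9,interpolation=2)
g,K,V=cam("scene"); g2,_,_=cam("side")
b=cv2.resize(g[150:250,260:360],None,fx=3.8,fy=3.8,interpolation=2);c=cv2.resize(g2[140:240,280:380],None,fx=3.8,fy=3.8,interpolation=2)
cv2.imwrite("pics/sc17.png",np.hstack([b,c]));cv2.imwrite("pics/w17z.png",a)
E
```

```text
clock: 23.53
tcp_pos: [0.415, 0.1362, 0.0463]
tcp_rot: [-0.002, 0.034, 0.999, -0.0]
ft_force: [-0.6, 0.5, -0.5]
opening: -0.0002
[0.4149716  0.13624757 0.04625076] [-0.6  0.5 -0.5] -0.0001895833070532843
```

View pics/sc17.png

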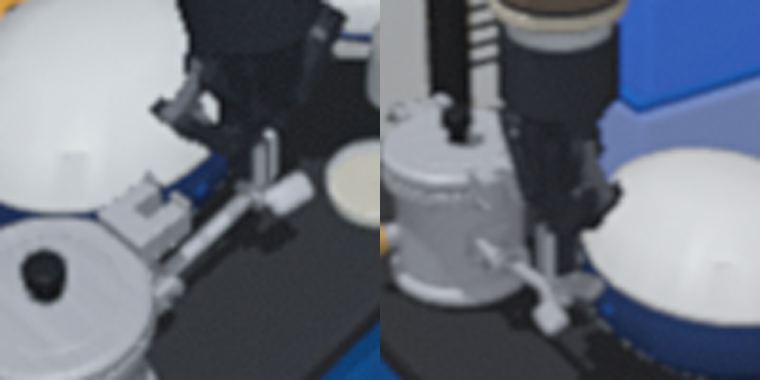

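View pics/w17z.png

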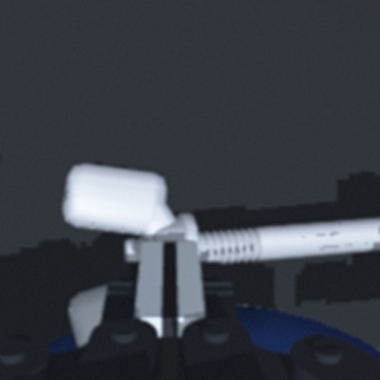

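```bash
python3 - <<'E'
from h import *
c=np.load("cal.npz");K,V,K2,V2=[c[k] for k in ("K","V","K2","V2")]
p=(.4239,.2836,1.508);w=np.load("w17.npz")
for th in (60,70,75,80,85,90):
    t=np.radians(th)
    for r in (.06,.091):
        q=potpt(p,(-.07-r*np.sin(t),0,.052+r*np.cos(t)))
        print(th,r,((proj(K,V,q)[0]-[260,150])*3.8).round(),((proj(K2,V2,q)[0]-[280,140])*3.8+[380,0]).round(),((proj(w["K"],w["V"],q)[0]-[230,120])*1.9).round())
E
```

```text
60 0.06 [222. 200.] [539. 254.] [276. 278.]
60 0.091 [256. 156.] [559. 252.] [166. 312.]
70 0.06 [228. 207.] [543. 269.] [253. 261.]
70 0.091 [264. 167.] [564. 276.] [139. 281.]
75 0.06 [230. 211.] [544. 277.] [245. 252.]
75 0.091 [267. 173.] [566. 288.] [131. 267.]
80 0.06 [232. 215.] [545. 284.] [238. 244.]
80 0.091 [269. 180.] [567. 300.] [126. 253.]
85 0.06 [233. 221.] [545. 292.] [234. 236.]
85 0.091 [271. 188.] [568. 311.] [124. 241.]
90 0.06 [233. 226.] [545. 298.] [232. 229.]
90 0.091 [271. 197.] [568. 322.] [125. 229.]
```

```bash
python3 -m crank '[[[0,0,-0.05,0.3,0,0,0],[0,0,-0.05,0.6,0,0,0],[0,0,-0.05,0.6,0,0,0],[0,0,-0.1,-2,0,0,0],[0,0,-0.1,-6,0,0,0],[0,0,-0.1,-10,0,0,0],[20,0,1.5,-11.4,0,0,7],[40,0,4.5,-11.4,0,0,14],[50,0,8,-11.4,0,0,21],[50,0,11,-11.4,0,0,28],[50,0,14,-11.4,0,0,35],[50,0,14.7,-11.4,0,0,42],[50,0,14.7,-11.4,0,0,49],[50,0,14.7,-11.4,0,0,56],[50,0,14.7,-11.4,0,0,63],[50,0,14.7,-11.4,0,0,70],[50,0,14.7,-11.4,0,0,77],[50,0,14.7,-11.4,0,0,84],[50,0,14.7,-11.4,0,0,90],[50,0,14.7,-11.4,0,0,90]]]'
python3 - <<'E'
from h import *
s=arm.read_state();print(s["joint_pos"].round(3),s["tcp_pos"],quat(s["tcp_rot"]).as_matrix().round(3),s["ft_force"].round(1),s["opening"])
f,K,V=cam("wrist"); np.savez("w18.npz",f=f,K=K,V=V);cv2.imwrite("pics/w18.png",f)
print("knob",proj(K,V,[[.4239,.2836,.134]]))
g,K,V=cam("scene"); g2,_,_=cam("side")
b=cv2.resize(g[150:250,260:360],None,fx=3.8,fy=3.8,interpolation=2);c=cv2.resize(g2[140:240,280:380],None,fx=3.8,fy=3.8,interpolation=2)
cv2.imwrite("pics/sc18.png",np.hstack([b,c]))
E
```

```text
clock: 25.35
tcp_pos: [0.4256, 0.2835, 0.1611]
tcp_rot: [-0.001, 0.732, 0.681, -0.001]
ft_force: [1.1, 0.3, -0.1]
opening: 0.0428
[-1.123  0.275  0.538  1.938 -0.172  0.975 -0.576] [0.42561441 0.28347771 0.16105135] [[ 0.072  0.997 -0.004]
 [ 0.997 -0.072  0.   ]
 [-0.    -0.003 -1.   ]] [ 1.1  0.3 -0.1] 0.04277878437859697
knob [[317.95299934 218.27069535]]
```

View pics/w18.png

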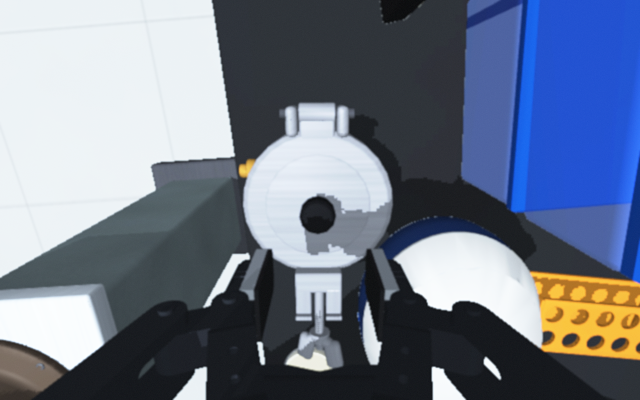

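View pics/sc18.png

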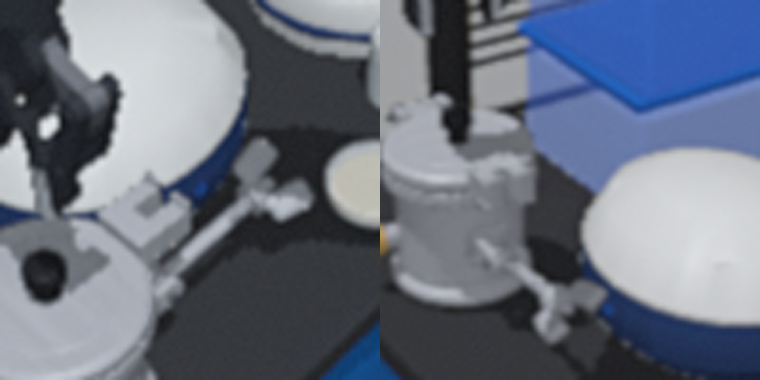

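```bash
python3 -m crank '[[[50,0.1,-0.2,1.5,0,0,0],[50,0.1,-0.2,3.5,0,0,0],[50,0.1,-0.2,5,0,0,0],[50,0.1,-0.2,6.2,0,0,0],[50,0.1,-0.2,6.9,0,0,0],[50,0.1,-0.2,6.9,0,0,0],[50,0.1,-0.2,6.9,0,0,0]]]'
python3 - <<'E'
from h import *
s=arm.read_state();print(s["tcp_pos"],s["ft_force"].round(1),s["opening"])
f,K,V=cam("wrist"); np.savez("w19.npz",f=f,K=K,V=V);a=cv2.resize(f[140:340,220:420],None,fx=1.9,fy=1.9,interpolation=2)
g,K,V=cam("scene")
b=cv2.resize(g[160:260,220:320],None,fx=3.8,fy=3.8,interpolation=2)
cv2.imwrite("pics/sc19.png",np.hstack([a,b]))
E
```

```text
clock: 26.08
tcp_pos: [0.4238, 0.2845, 0.0923]
tcp_rot: [-0.001, 0.73, 0.683, -0.001]
ft_force: [0.3, 0.8, 0.2]
opening: 0.0428
[0.42379006 0.28446199 0.09232053] [0.3 0.8 0.2] 0.042821747370659594
```

View pics/sc19.png

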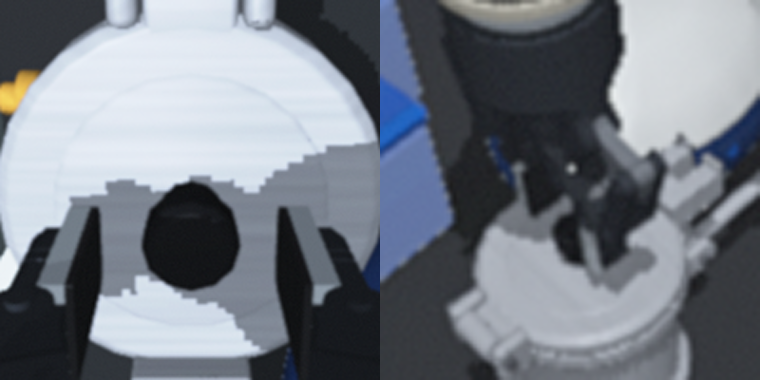

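```bash
python3 -m crank '[[[40,0,0,0,0,0,0],[30,0,0,0,0,0,0],[20,0,0,0,0,0,0],[15,0,0,0,0,0,0],[15,0,0,0,0,0,0],[15,0,0,0,0,0,0]]]' 45
python3 - <<'E'
from h import *
s=arm.read_state();print(s["tcp_pos"],s["ft_force"].round(1),s["ft_torque"].round(2),s["opening"])
# arc offsets for lid angle a, knob contact centre rel. pin (-64, 24) mm in pot x,z
for a in (5,10,15,20,25,30,34,38):
    t=np.radians(a);x,z=-64,24
    print(a,round((x*np.cos(t)+z*np.sin(t)-x)/10,2),round((-x*np.sin(t)+z*np.cos(t)-z)/10,2))
E
```

```text
clock: 26.68
tcp_pos: [0.4244, 0.2849, 0.093]
tcp_rot: [-0.001, 0.73, 0.683, -0.0]
ft_force: [-1.0, -1.1, 6.4]
opening: 0.0205
[0.4244149  0.28487601 0.09304777] [-1.  -1.1  6.4] [-0.23 -0.08 -0.04] 0.02051598739740235
5 0.23 0.55
10 0.51 1.07
15 0.84 1.57
20 1.21 2.04
25 1.61 2.48
30 2.06 2.88
34 2.44 3.17
38 2.83 3.43
```

```bash
python3 -m crank '[[[15,0.05,0,-0.2,0,0,0],[15,0.15,0,-0.4,0,0,0],[15,0.25,0,-0.6,0,0,0],[15,0.37,0,-0.8,0,0,0],[15,0.5,0,-1.07,0,0,0],[15,0.5,0,-1.07,0,0,0]]]'
python3 - <<'E'
from h import *
s=arm.read_state();print(s["tcp_pos"],s["ft_force"].round(1),s["ft_torque"].round(2),s["opening"])
f,K,V=cam("wrist"); a=cv2.resize(f[140:340,220:420],None,fx=1.9,fy=1.9,interpolation=2)
g,K,V=cam("scene")
b=cv2.resize(g[160:260,220:320],None,fx=3.8,fy=3.8,interpolation=2)
cv2.imwrite("pics/sc20.png",np.hstack([a,b]))
E
```

```text
clock: 27.18
tcp_pos: [0.4242, 0.2895, 0.1031]
tcp_rot: [-0.001, 0.73, 0.683, -0.001]
ft_force: [3.7, -0.9, -7.4]
opening: 0.0204
[0.42415724 0.28953346 0.10311201] [ 3.7 -0.9 -7.4] [-0.26 -1.03  0.02] 0.02043236003055751
```

View pics/sc20.png

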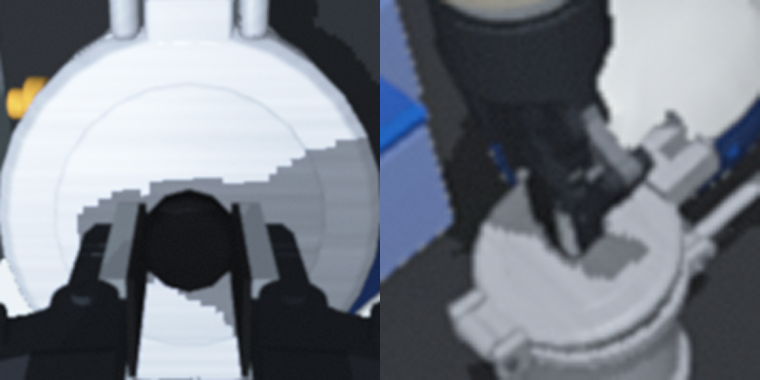

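```bash
python3 -m crank '[[[15,0.16,0,-0.25,0,0,0],[15,0.33,0,-0.5,0,0,0],[15,0.5,0,-0.73,0,0,0],[15,0.7,0,-0.97,0,0,0],[15,0.9,0,-1.2,0,0,0],[15,1.1,0,-1.41,0,0,0],[15,1.32,0,-1.62,0,0,0],[15,1.55,0,-1.81,0,0,0],[15,1.75,0,-1.96,0,0,0],[15,1.95,0,-2.12,0,0,0],[15,1.95,0,-2.12,0,0,0],[15,1.95,0,-2.12,0,0,0]]]'
python3 - <<'E'
from h import *
s=arm.read_state();print(s["joint_pos"].round(3),s["tcp_pos"],s["ft_force"].round(1),s["ft_torque"].round(2),s["opening"])
f,K,V=cam("wrist"); a=cv2.resize(f[140:340,220:420],None,fx=1.9,fy=1.9,interpolation=2)
g,K,V=cam("scene");g2,_,_=cam("side")
b=cv2.resize(g[160:260,220:320],None,fx=3.8,fy=3.8,interpolation=2)
c=cv2.resize(g2[140:240,260:360],None,fx=3.8,fy=3.8,interpolation=2)
cv2.imwrite("pics/sc21.png",np.hstack([a,b]));cv2.imwrite("pics/si21.png",c)
E
```

```text
clock: 28.28
tcp_pos: [0.4254, 0.3086, 0.1244]
tcp_rot: [-0.001, 0.731, 0.683, -0.001]
ft_force: [2.5, -3.5, -5.1]
opening: 0.0205
[-1.127  0.348  0.513  1.944 -0.217  0.906 -0.571] [0.42539569 0.30860045 0.12440232] [ 2.5 -3.5 -5.1] [-1.05 -0.73 -0.03] 0.020543044021444513
```

View pics/sc21.png

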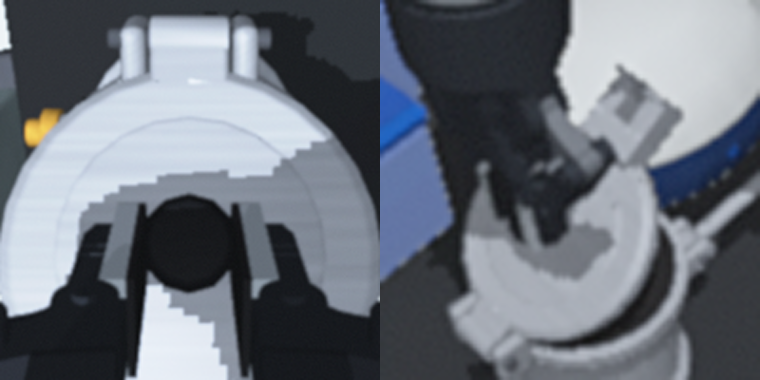

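View pics/si21.png

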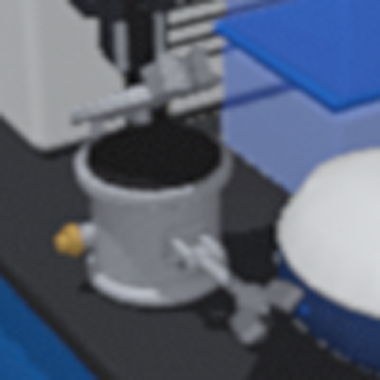

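```bash
python3 -m crank '[[[20,0,0,0,0,0,0],[28,0,0,0,0,0,0],[40,0,0,0,0,0,0],[55,0,0,0,0,0,0],[60,0,0,0,0,0,0],[60,0,0,-1,0,0,0],[60,0,0,-3,0,0,0],[60,0,0,-6,0,0,0],[60,-0.5,0,-9,0,0,0],[60,-2,0,-12,0,0,0],[60,-4,0,-14,0,0,0],[60,-4,0,-14,0,0,0],[60,-4,0,-14,0,0,0]]]'
python3 - <<'E'
from h import *
s=arm.read_state();print(s["joint_pos"].round(3),s["tcp_pos"],s["ft_force"].round(1),s["ft_torque"].round(2),s["opening"])
f,K,V=cam("wrist"); cv2.imwrite("pics/w22.png",f)
g,K,V=cam("scene");g2,K2,V2=cam("side")
b=cv2.resize(g[160:260,220:320],None,fx=3.8,fy=3.8,interpolation=2)
c=cv2.resize(g2[140:240,260:360],None,fx=3.8,fy=3.8,interpolation=2)
cv2.imwrite("pics/sc22.png",np.hstack([b,c]))
for n in ["petri","sample_bottle","forceps"]: print(n,[(r["box"],round(r["p"],2)) for r in arm.spot_in("side",n)[:1]])
p=(.4239,.2836,1.508)
for a in (20,25,30,35,40):
    t=np.radians(a);o=[]
    for y in (.017,-.017):
        x,z=-.1485,.019
        q=potpt(p,(.064+x*np.cos(t)+z*np.sin(t),y,.104-x*np.sin(t)+z*np.cos(t)))
        o+=[((proj(K,V,q)[0]-[220,160])*3.8).round(),((proj(K2,V2,q)[0]-[260,140])*3.8+[380,0]).round()]
    print(a,o)
E
```

```text
clock: 29.52
tcp_pos: [0.4239, 0.2689, 0.2662]
tcp_rot: [-0.002, 0.731, 0.682, 0.001]
ft_force: [0.6, 0.0, 0.2]
opening: 0.0512
[-1.161  0.142  0.573  1.822 -0.087  1.2   -0.631] [0.4238583  0.2688915  0.26616777] [0.6 0.  0.2] [ 0.02 -0.05  0.02] 0.051207197577497976
petri [([328.3, 249.3, 354.9, 270.9], 0.82)]
sample_bottle [([368.9, 239.0, 386.7, 275.0], 0.88)]
forceps [([336.8, 281.6, 382.4, 313.8], 0.79)]
20 [array([316., 120.]), array([552., 102.]), array([270.,  85.]), array([600.,  90.])]
25 [array([305., 111.]), array([548.,  82.]), array([258.,  76.]), array([595.,  71.])]
30 [array([292., 105.]), array([542.,  62.]), array([245.,  69.]), array([589.,  51.])]
35 [array([277., 100.]), array([536.,  43.]), array([230.,  63.]), array([583.,  33.])]
40 [array([261.,  96.]), array([529.,  25.]), array([213.,  60.]), array([577.,  14.])]
```

View pics/sc22.png

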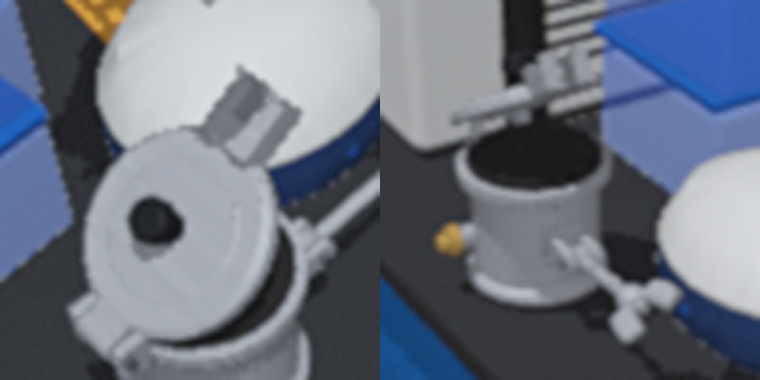

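View pics/w22.png

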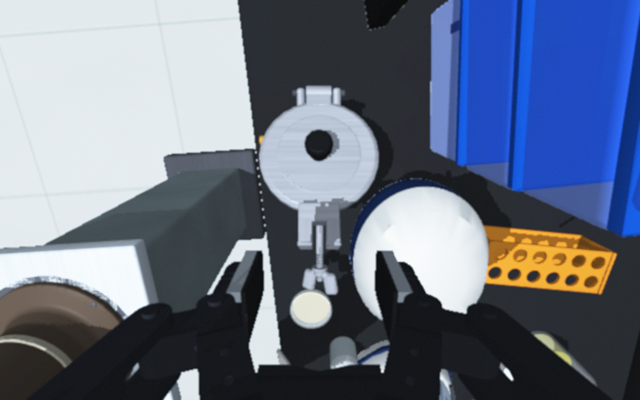

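```bash
python3 - <<'E'
from h import *
print(arm.read_state()["clock"],arm.sign_off())
E
```

```text
the job is handed in; nothing more can be done
29.8167 None
```

The pot is open and I handed the job in at 29.8 s of the 72 s. There is one possible failure: an early wrist-force reading above the 120 N limit, described below.

- **Wing nut:** I unscrewed it in two pinches of about 166° and 117°, roughly 4.9 rad in all. The bolt stayed in its slot throughout.
- **Eyebolt:** I pushed it out and down with the closed fingers. The last pictures put it at about 80–85° (roughly 1.4 rad), and the measured force stayed under 1 N each time I checked.
- **Lid:** I raised it by the knob along its arc and let go. It stands at about 28–31° (roughly 0.5 rad), and the gripper is well clear.
- **Pot and bystanders:** The pot looks upright and in place in the last images. The petri dish, bottle and forceps show in nearly the same image positions as at the start.

What failed or disagreed:
- **Wrist force:** At 5.3 s I turned the wrist the wrong way in free air and ran joints 3 and 7 into their end stops. The reading at that moment was about 133 N, and joint 3 read 1.442 against its 1.44 limit. It dropped to about zero straight away, and nothing in the scene had been touched. I can't tell whether the judge counts it as a failure.
- **Finger length:** In the images the fingertips sit about 28 mm short of the stated tool point. My first pinch therefore closed above the wings and gripped nothing. I corrected for the difference in every move after that.
- **Gripper opening:** It read 8.3 mm on the 9.5 mm wings and 20.5 mm on the 24 mm knob. Both grips held anyway.

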